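# Set up the dexterity exercise: crosswise slat tower and leaning phone

### The job

Set up the dexterity exercise for the next trainee: build the model tower on the plywood board from all the slats on the grey mat, two to a layer and each layer crosswise to the one below, the first two on the blue stripes, every layer spaced and centred like the first (an odd slat goes on top in either of its two places). Once the tower stands, lean the phone, screen up, on the black stand with its lower edge behind the lip and its back on the rubber bar, so that it shows the timer; handle the phone gently, gripping with no more than about 15 N. Leave the wallet and the mug where they are.

Things in the scene. Friction and masses are not known exactly. Their poses are not given: they have to be found in the camera images.
- board: fixed square plywood board, 160 x 160 mm, 8 mm thick, lying on the table; origin at the centre of its underside, z up. Two painted blue stripes (124 x 30 mm each) run along its x axis, centred at y = +40 mm and y = -40 mm: the places of the first two slats
- mat: fixed thin grey mat, 300 x 345 mm, 4 mm thick, on which the slats lie at the start; origin at the centre of its underside
- layer1a (a point): where the centre of a slat of layer 1 belongs: board y = +40 mm, 17 mm above the table; the slat lies along the board's x
- layer1b (a point): where the centre of a slat of layer 1 belongs: board y = -40 mm, 17 mm above the table; the slat lies along the board's x
- layer2a (a point): where the centre of a slat of layer 2 belongs: board x = +40 mm, 35 mm above the table; the slat lies along the board's y
- layer2b (a point): where the centre of a slat of layer 2 belongs: board x = -40 mm, 35 mm above the table; the slat lies along the board's y
- layer3a (a point): where the centre of a slat of layer 3 belongs: board y = +40 mm, 53 mm above the table; the slat lies along the board's x
- layer3b (a point): where the centre of a slat of layer 3 belongs: board y = -40 mm, 53 mm above the table; the slat lies along the board's x
- layer4a (a point): where the centre of a slat of layer 4 belongs: board x = +40 mm, 71 mm above the table; the slat lies along the board's y
- layer4b (a point): where the centre of a slat of layer 4 belongs: board x = -40 mm, 71 mm above the table; the slat lies along the board's y
- slat0: wooden slat, 120 x 28 x 18 mm (along its x, y, z), 45 g; origin at its centre; lies flat on the mat at the start. There are 6 to 8 slats, all alike; the missing ones are absent (None for the whole run)
- slat1: wooden slat, 120 x 28 x 18 mm (along its x, y, z), 45 g; origin at its centre; lies flat on the mat at the start. There are 6 to 8 slats, all alike; the missing ones are absent (None for the whole run)
- slat2: wooden slat, 120 x 28 x 18 mm (along its x, y, z), 45 g; origin at its centre; lies flat on the mat at the start. There are 6 to 8 slats, all alike; the missing ones are absent (None for the whole run)
- slat3: wooden slat, 120 x 28 x 18 mm (along its x, y, z), 45 g; origin at its centre; lies flat on the mat at the start. There are 6 to 8 slats, all alike; the missing ones are absent (None for the whole run)
- slat4: wooden slat, 120 x 28 x 18 mm (along its x, y, z), 45 g; origin at its centre; lies flat on the mat at the start. There are 6 to 8 slats, all alike; the missing ones are absent (None for the whole run)
- slat5: wooden slat, 120 x 28 x 18 mm (along its x, y, z), 45 g; origin at its centre; lies flat on the mat at the start. There are 6 to 8 slats, all alike; the missing ones are absent (None for the whole run)
- slat6: wooden slat, 120 x 28 x 18 mm (along its x, y, z), 45 g; origin at its centre; lies flat on the mat at the start. There are 6 to 8 slats, all alike; the missing ones are absent (None for the whole run)
- slat7: wooden slat, 120 x 28 x 18 mm (along its x, y, z), 45 g; origin at its centre; lies flat on the mat at the start. There are 6 to 8 slats, all alike; the missing ones are absent (None for the whole run)
- stand: fixed black phone stand, its x pointing roughly towards the robot: base plate 130 x 80 mm (along x, y), 6 mm thick, a lip across it near its -x end and a back rest towards +x. Origin at the centre of its underside. The back rest is an upright 50 mm wide (y), 10 mm thick at x = +32 mm, topped by a level round rubber bar along y, 12 mm thick, its axis at x = +32 mm, 56 mm above the table
- lip (a point): inner foot of the stand's lip, on top of the base plate (54 mm to -x of the stand's origin, 6 mm above the table; axes as the stand's). The lip rises 10 mm above the plate. A phone standing behind the lip with its back on the bar slopes 0.62 rad (35 degrees) from level, upper end to the stand's +x, its centre 63 mm to +x of and 46 mm above this point
- phone: mobile phone, 148 x 66 x 9 mm (along its x, y, z), 0.15 to 0.23 kg, origin at its centre, screen on its +z face; lies flat on the table, screen up, at the start. Either short edge may be the lower one. Fragile: the force between fingers and phone must stay below 40 N in all (grip below about 15 N a pad; 8 to 12 N carries it)
- wallet: bystander: loose black wallet with cards, 95 x 115 x 14 mm, origin at the centre of its underside
- mug: bystander: loose blue mug, 80 mm wide, 92 mm high, handle to its +y, origin at the centre of its underside
Mind the look-alikes: they are no part of the job. Leave any pink or turquoise look-alike of the slat3 alone.

How it is judged:
On the way, in this order (a step that is already met when the one before it is completed fails the run):
1. all slats stand in the crosswise tower on the board, let go (angle between the z axis of each of slat0, slat1, slat2, slat3, slat4, slat5, slat6, slat7 and the z axis of board, either way round below 0.12 rad and linear speed of each of slat0, slat1, slat2, slat3, slat4, slat5, slat6, slat7 below 0.03 m/s and contact force between the fingers and slat0 below 0.1 N and ((angle between the x axis of slat0 and the x axis of board, either way round below 0.2 rad and (distance between slat0 and layer1a below 0.014 m or distance between slat0 and layer1b below 0.014 m or distance between slat0 and layer3a below 0.014 m or distance between slat0 and layer3b below 0.014 m)) or (angle between the x axis of slat0 and the y axis of board, either way round below 0.2 rad and (distance between slat0 and layer2a below 0.014 m or distance between slat0 and layer2b below 0.014 m or distance between slat0 and layer4a below 0.014 m or distance between slat0 and layer4b below 0.014 m))) and contact force between the fingers and slat1 below 0.1 N and ((angle between the x axis of slat1 and the x axis of board, either way round below 0.2 rad and (distance between slat1 and layer1a below 0.014 m or distance between slat1 and layer1b below 0.014 m or distance between slat1 and layer3a below 0.014 m or distance between slat1 and layer3b below 0.014 m)) or (angle between the x axis of slat1 and the y axis of board, either way round below 0.2 rad and (distance between slat1 and layer2a below 0.014 m or distance between slat1 and layer2b below 0.014 m or distance between slat1 and layer4a below 0.014 m or distance between slat1 and layer4b below 0.014 m))) and contact force between the fingers and slat2 below 0.1 N and ((angle between the x axis of slat2 and the x axis of board, either way round below 0.2 rad and (distance between slat2 and layer1a below 0.014 m or distance between slat2 and layer1b below 0.014 m or distance between slat2 and layer3a below 0.014 m or distance between slat2 and layer3b below 0.014 m)) or (angle between the x axis of slat2 and the y axis of board, either way round below 0.2 rad and (distance between slat2 and layer2a below 0.014 m or distance between slat2 and layer2b below 0.014 m or distance between slat2 and layer4a below 0.014 m or distance between slat2 and layer4b below 0.014 m))) and contact force between the fingers and slat3 below 0.1 N and ((angle between the x axis of slat3 and the x axis of board, either way round below 0.2 rad and (distance between slat3 and layer1a below 0.014 m or distance between slat3 and layer1b below 0.014 m or distance between slat3 and layer3a below 0.014 m or distance between slat3 and layer3b below 0.014 m)) or (angle between the x axis of slat3 and the y axis of board, either way round below 0.2 rad and (distance between slat3 and layer2a below 0.014 m or distance between slat3 and layer2b below 0.014 m or distance between slat3 and layer4a below 0.014 m or distance between slat3 and layer4b below 0.014 m))) and contact force between the fingers and slat4 below 0.1 N and ((angle between the x axis of slat4 and the x axis of board, either way round below 0.2 rad and (distance between slat4 and layer1a below 0.014 m or distance between slat4 and layer1b below 0.014 m or distance between slat4 and layer3a below 0.014 m or distance between slat4 and layer3b below 0.014 m)) or (angle between the x axis of slat4 and the y axis of board, either way round below 0.2 rad and (distance between slat4 and layer2a below 0.014 m or distance between slat4 and layer2b below 0.014 m or distance between slat4 and layer4a below 0.014 m or distance between slat4 and layer4b below 0.014 m))) and contact force between the fingers and slat5 below 0.1 N and ((angle between the x axis of slat5 and the x axis of board, either way round below 0.2 rad and (distance between slat5 and layer1a below 0.014 m or distance between slat5 and layer1b below 0.014 m or distance between slat5 and layer3a below 0.014 m or distance between slat5 and layer3b below 0.014 m)) or (angle between the x axis of slat5 and the y axis of board, either way round below 0.2 rad and (distance between slat5 and layer2a below 0.014 m or distance between slat5 and layer2b below 0.014 m or distance between slat5 and layer4a below 0.014 m or distance between slat5 and layer4b below 0.014 m))) and contact force between the fingers and slat6 below 0.1 N and ((angle between the x axis of slat6 and the x axis of board, either way round below 0.2 rad and (distance between slat6 and layer1a below 0.014 m or distance between slat6 and layer1b below 0.014 m or distance between slat6 and layer3a below 0.014 m or distance between slat6 and layer3b below 0.014 m)) or (angle between the x axis of slat6 and the y axis of board, either way round below 0.2 rad and (distance between slat6 and layer2a below 0.014 m or distance between slat6 and layer2b below 0.014 m or distance between slat6 and layer4a below 0.014 m or distance between slat6 and layer4b below 0.014 m))) and contact force between the fingers and slat7 below 0.1 N and ((angle between the x axis of slat7 and the x axis of board, either way round below 0.2 rad and (distance between slat7 and layer1a below 0.014 m or distance between slat7 and layer1b below 0.014 m or distance between slat7 and layer3a below 0.014 m or distance between slat7 and layer3b below 0.014 m)) or (angle between the x axis of slat7 and the y axis of board, either way round below 0.2 rad and (distance between slat7 and layer2a below 0.014 m or distance between slat7 and layer2b below 0.014 m or distance between slat7 and layer4a below 0.014 m or distance between slat7 and layer4b below 0.014 m)))), for 0.3 s.
2. after that, the phone leans on the stand, let go (angle between phone's own z axis and vertical between 0.52 and 0.72 rad and angle between the y axis of phone and the y axis of stand, either way round below 0.2 rad and x of phone in the frame of lip between 0.048 and 0.078 m and y of phone in the frame of lip between -0.02 and 0.02 m and z of phone in the frame of lip between 0.0365 and 0.0565 m and linear speed of phone below 0.03 m/s and contact force between the fingers and phone below 0.1 N), for 0.3 s.
At the end, for the whole second after the job is handed in: Every slat flat and still within 14 mm of its own layer point, from the stripes up, along the right board axis (0.2 rad). Phone behind the lip and on the bar, screen up, 0.52 to 0.72 rad from level, squared to the stand (0.2 rad), centred (15 mm along, 20 mm across). All released (all of step 1 and all of step 2); the robot touches nothing.
It fails at once if the phone is squeezed or pressed by the fingers with more than 40 N in all (contact force between the fingers and phone above 40 N).
It fails at once if the wallet is pushed more than 30 mm from its place (distance of wallet from where it was at the start of the episode above 0.03 m).
It fails at once if the mug is pushed more than 30 mm from its place (distance of mug from where it was at the start of the episode above 0.03 m).
Of slat0, slat1, slat2, slat3, slat4, slat5, slat6, slat7 only 6 to 8 are there at a start; the rules pass over those that are not, and their reading is None.
At some moment in a run one of phone, slat0, slat1, slat2, slat3, slat4, slat5, slat6, slat7 may be knocked a few centimetres aside while the robot is not near it.
Once in a run the grip may slacken for a moment while it holds something.
It also fails if it takes over 210 s, if anything falls off the work surface, if the arm or the gripper's body presses on something with over 40 N, if the wrist force passes 120 N, or if a joint passes its speed limit or range.

### The arm

A 6-joint arm with a two-finger parallel gripper is mounted at the origin on the work surface. World frame = base frame: x ahead of the robot, y to its left, z up, the work surface at z = 0. Lengths are in m, angles in rad, forces in N, time in s.
With the tool pointing down it reaches from about 0.3 to 0.875 m from the base axis. Payload 6.4 kg.
Tool frame: the origin (TCP) lies midway between the tips of the shut fingers; the grasp point (between the pads) lies 19 mm behind it; z points along the fingers, y is the line along which they close (so a half turn about z gives the same grasp; the last joint's range is limited). The gripper opens to 85 mm and grips with 20 to 120 N. Pads are 22 mm wide; open, the fingers measure 114 mm over their backs; the gripper's body (76 mm by 85 mm) begins 54 mm behind the grasp point. The pads swing forward as they close: fully open they stand 13 mm farther back than shut.
Start: joints at [-1.342, 0.181, 1.607, -0, 1.354, -0.206], TCP at [0.242, -0.522, 0.231] pointing down, gripper open.
Joint ranges: [-2.99, 2.99], [-0.89, 2.07], [0.3, 2.58], [-1.14, 4.28], [0, 2.63], [-3.12, 3.12]. Speed limits (rad/s): [2.57, 2.57, 3.01, 3.14, 3.14, 3.14].

### API

Orientations are given as a unit quaternion [w, x, y, z].
In Python, from bench import ctrl, vision, workorder gives the robot as it stands. The module is installed in compiled form; this text tells all that it offers.
- The arm moves only by the tool servo_tool, never from a script. Its argument "steps" is a list of rows, each an object of numbers: "dx", "dy", "dz": the shift along the world's x, y, z as a fraction of full scale; "wx", "wy", "wz": the turn, a rotation vector about the world's x, y, z as a fraction of full scale. A call has exactly 5 rows; each row is the pose to reach, as a shift and turn from the pose commanded when the call began, turning the shorter way round; what a row does not reach only later rows make up. Full scale, the value 1, is 100 mm for a shift and pi rad for a turn. A row lasts 1/12 s, in which the tool goes at most 41.7 mm and 7.16 degrees, less where a joint would pass 70% of its speed; a pose out of reach is approached as far as the arm can. A call with a number of a shift or a turn outside -1 to 1 is refused whole. A call with a gripper value outside its range is refused whole. "jaw" is the opening, from 0 (shut) to 1 (fully open), set as the call begins (left out, the last holds). The fingers move at their own pace and stop on an object; the grip force is fixed at half the most. Time passes only in rows, so rows that repeat a pose let the fingers close, or fill a call up. It gives the time, the measured TCP pose, the force, the opening and the grip force at its end, in the units of the state.
- ctrl.get_obs(): the state, without advancing time (a new reading comes with each control period).
- vision.camera(name): name is "scene" or "top"; returns a dict with "frame" (480x640x3 uint8, red, green, blue), "vfov" (degrees; the focal length in pixels is half the picture's height over the tangent of half this angle, whatever the lens; pixels are square), "cx", "cy" (the principal point, pixels), "D" ([k1, k2, p1, p2, k3] as OpenCV has them; the pictures are not rectified), "camera_from_world" (4x4, takes a point from world to camera coordinates). Camera axes: x right, y up, looking along -z (the intrinsics and any distortion apply to the point x, -y, -z); pixel columns grow to the right and rows downward; lengths in m; the calibration is good to about 2 mm. A picture is of the moment at which its call begins. There is no depth.
- workorder.hand_in(): hands the job in; it is judged then, once.
The state is a dict: "time_s": time; "q": joint angles; "dq": joint speeds; "joint_efforts": joint torques, N m; "eef_pos": TCP position; "eef_rot": TCP orientation; "wrist_force": force on the tool from outside, world axes, zero at the start; "torque": the same for the moment, N m; "opening": opening from 0.0 (shut) to 1.0 (fully open); "grasp_force": force on a finger pad.
Only numpy, scipy, OpenCV 4.12 (cv2) and the standard library are available. Lean on these libraries where they do the work, as an engineer would, in place of code of your own. Each camera call takes 0.05 s, during which the arm holds its last target. There are 200 camera calls.

## Working session

There is one attempt and no reset: what is moved stays moved. The work goes in short steps, Python scripts to look and compute and a tool call to move; the robot and the scene stay as the last step left them, time stands still between calls to the robot, and variables do not carry over. Pictures are saved under pics/ and viewed, at most 14 in all, crops included, and the job is handed in when it is done.

Besides the shell and the picture viewer there is one more tool, called after ">>>" as name(argument=value, ...), one argument or row to a line, values as JSON. servo_tool: Moves the arm, as the interface text tells. Its arguments: {"type":"object","properties":{"steps":{"type":"array","items":{"type":"object","properties":{"dx":{"type":"number"},"dy":{"type":"number"},"dz":{"type":"number"},"wx":{"type":"number"},"wy":{"type":"number"},"wz":{"type":"number"}}}},"jaw":{"type":"number"}},"required":["steps"]}

```bash
mkdir -p pics; cat > h.py <<'E'
import numpy as np, cv2
from bench import ctrl, vision, workorder
def cam(n):
    c=vision.camera(n); f=240/np.tan(np.radians(c["vfov"])/2)
    c["K"]=np.array([[f,0,c["cx"]],[0,f,c["cy"]],[0,0,1.]]); c["D"]=np.array(c["D"],float)
    T=np.diag([1,-1,-1,1.])@np.array(c["camera_from_world"]); c["R"],c["t"]=T[:3,:3],T[:3,3]
    c["C"]=-c["R"].T@c["t"]; return c
def rays(c,uv):
    p=cv2.undistortPoints(np.array(uv,float).reshape(-1,1,2),c["K"],c["D"])[:,0]
    return np.c_[p,np.ones(len(p))]@c["R"]
def onz(c,uv,z):
    d=rays(c,uv); return c["C"]+d*((z-c["C"][2])/d[:,2])[:,None]
def proj(c,P):
    return cv2.projectPoints(np.array(P,float).reshape(-1,1,3),cv2.Rodrigues(c["R"])[0],c["t"],c["K"],c["D"])[0][:,0]
def tri(c1,u1,c2,u2):
    a,b=rays(c1,[u1])[0],rays(c2,[u2])[0]; A=np.c_[a,-b]
    s=np.linalg.lstsq(A,c2["C"]-c1["C"],rcond=None)[0]; p,q=c1["C"]+s[0]*a,c2["C"]+s[1]*b
    return (p+q)/2,np.linalg.norm(p-q)
def save(n,im,s=1):
    cv2.imwrite("pics/"+n+".png",cv2.cvtColor(cv2.resize(im,None,fx=s,fy=s,interpolation=cv2.INTER_CUBIC),cv2.COLOR_RGB2BGR))
E
python3 - <<'E'
from h import *
for n in("scene","top"):
    c=cam(n); save(n,c["frame"],1.25); print(n,c["C"],c["vfov"],c["D"]); print(c["R"])
print({k:np.round(v,3) for k,v in ctrl.get_obs().items()})
E
```

```text
scene [ 1.29373736 -0.10802743  1.26663301] 42.29971064386333 [-0.1877531  0.         0.         0.         0.       ]
[[ 0.08486451  0.99636271 -0.00770507]
 [ 0.82406619 -0.074532   -0.56156914]
 [-0.56010082  0.0413078  -0.82739394]]
top [ 0.38054372 -0.01888757  0.92866457] 57.74694080006887 [-0.04052399  0.          0.          0.          0.        ]
[[-0.0269238  -0.99963287  0.00303971]
 [-0.98725636  0.02611311 -0.15698087]
 [ 0.15684386 -0.0072275  -0.98759697]]
{'time_s': np.float64(0.1), 'q': array([-1.342,  0.181,  1.608, -0.   ,  1.354, -0.206]), 'dq': array([ 0.   , -0.002, -0.004, -0.002,  0.002,  0.001]), 'joint_efforts': array([ 0.0000e+00, -4.4588e+01, -3.5224e+01, -0.0000e+00,  4.0000e-03,
       -0.0000e+00]), 'eef_pos': array([ 0.242, -0.521,  0.23 ]), 'eef_rot': array([-0.001,  0.976,  0.216, -0.   ]), 'wrist_force': array([-0.32 ,  0.423,  0.277]), 'torque': array([-0.05 , -0.017,  0.022]), 'grasp_force': np.float64(0.0), 'opening': np.float64(0.996)}
```

View pics/scene.png

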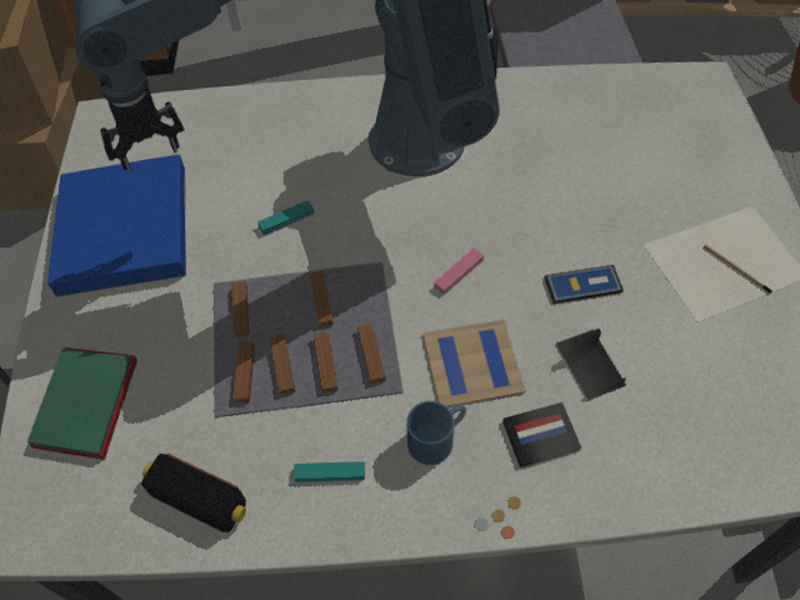

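View pics/top.png

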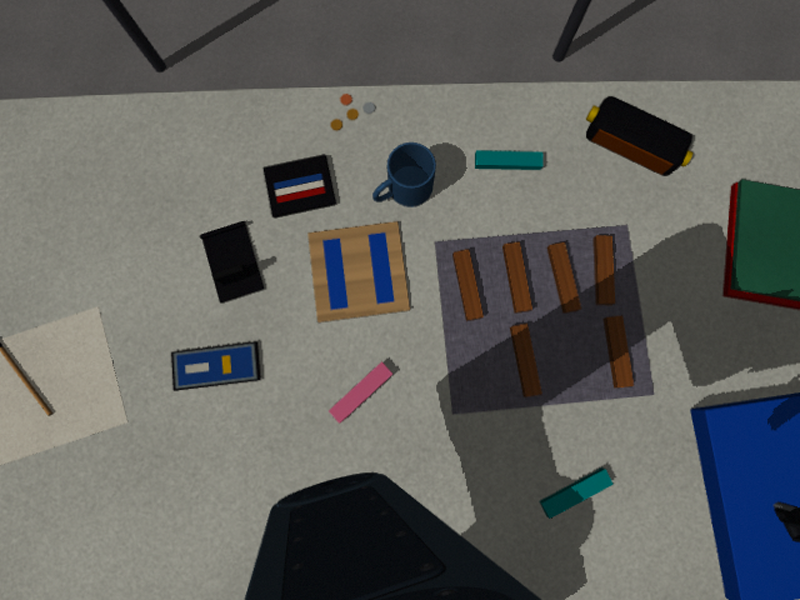

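```bash
cat >> h.py <<'E'
def blobs(c,lo,hi,z,box,amin=60):
    hsv=cv2.cvtColor(c["frame"],cv2.COLOR_RGB2HSV); m=cv2.inRange(hsv,np.array(lo),np.array(hi))
    m=cv2.morphologyEx(m,cv2.MORPH_OPEN,np.ones((2,2),np.uint8))
    out=[]
    for k in cv2.findContours(m,cv2.RETR_EXTERNAL,cv2.CHAIN_APPROX_NONE)[0]:
        if cv2.contourArea(k)<amin: continue
        M=cv2.moments(k); uv=[M["m10"]/M["m00"],M["m01"]/M["m00"]]
        P=onz(c,[uv],z)[0]
        if not(box[0]<P[0]<box[1] and box[2]<P[1]<box[3]): continue
        W=onz(c,k[:,0],z)[:,:2].astype(np.float32)*1000
        r=cv2.minAreaRect(W); b=cv2.boxPoints(r); e=[b[1]-b[0],b[2]-b[1]]; e=max(e,key=np.linalg.norm)
        a=(np.degrees(np.arctan2(e[1],e[0]))+90)%180-90
        out.append(dict(uv=uv,P=P,yaw=a,size=sorted(r[1]),k=k))
    return out
def pairs(ct,cs,lo,hi,z,box,amin=60):
    T,S=blobs(ct,lo,hi,z,box,amin),blobs(cs,lo,hi,z,box,amin); res=[]
    for t in T:
        if not S: break
        s=min(S,key=lambda s:np.linalg.norm(s["P"]-t["P"]))
        p,g=tri(ct,t["uv"],cs,s["uv"]); res.append((p,g,t,s))
    return res
BR=((3,120,40),(16,255,255)); BL=((108,140,50),(125,255,255)); MAT=(.35,.75,-.5,-.1)
def show(R,key=lambda r:r[0][1]):
    for p,g,t,s in sorted(R,key=key):
        print("P mm",np.round(p*1000,1),"gap%.1f"%(g*1000),"yaw t%.1f s%.1f"%(t["yaw"],s["yaw"]),"Pt",np.round(t["P"][:2]*1000,1),"Ps",np.round(s["P"][:2]*1000,1),"sz",np.round(t["size"]),np.round(s["size"]),"uv",np.round(t["uv"]),np.round(s["uv"]))
E
python3 - <<'E'
from h import *
ct,cs=cam("top"),cam("scene")
hs=cv2.cvtColor(ct["frame"],cv2.COLOR_RGB2HSV)
for u,v in[(375,225),(417,285),(267,219),(300,190),(185,210),(160,290),(187,210)]: print((u,v),hs[v,u],end=" ")
print()
print("slats");show(pairs(ct,cs,*BR,.013,MAT))
print("blue");show(pairs(ct,cs,*BL,.008,(.3,.8,-.12,.4)))
def crop(c,P,w,n,s):
    u,v=proj(c,[P])[0].astype(int); save(n,c["frame"][max(v-w,0):v+w,max(u-w,0):u+w],s); print(n,u-w,v-w,"scale",s)
a=ct["frame"][165:320,110:345];b=cs["frame"][180:390,320:520]
save("c1",np.hstack([cv2.resize(a,None,fx=1.7,fy=1.7,interpolation=3)[:263], cv2.resize(b,None,fx=1.7,fy=1.7,interpolation=3)[:263]]),1.0)
st=np.hstack([cv2.resize(ct["frame"][165:255,150:225],(375,450),interpolation=3),cv2.resize(cs["frame"][255:345,430:505],(375,450),interpolation=3)])
save("stand",st)
E
```

```text
(375, 225) [ 13 196  95] (417, 285) [ 12 186  48] (267, 219) [110 242 115] (300, 190) [110 239 114] (185, 210) [120  46  11] (160, 290) [107 113 102] (187, 210) [105  43  12] 
slats
P mm [ 586.9 -380.5   -5.8] gap5.3 yaw t-2.8 s-2.8 Pt [ 582.4 -375.9] Ps [ 598.4 -373.9] sz [ 33. 120.] [29. 95.] uv [484. 215.] [195. 304.]
P mm [ 431.1 -377.6   49.1] gap5.5 yaw t4.5 s2.2 Pt [ 433.7 -389.4] Ps [ 404.2 -388.4] sz [ 34. 119.] [25. 56.] uv [497. 284.] [192. 236.]
P mm [ 570.7 -303.2    7.9] gap4.0 yaw t9.7 s9.5 Pt [ 569.3 -303.7] Ps [ 574.3 -300.4] sz [ 32. 121.] [ 27. 123.] uv [452. 222.] [227. 293.]
P mm [ 433.8 -234.8  -48.9] gap17.9 yaw t9.3 s8.5 Pt [ 428.9 -229.6] Ps [ 477.1 -220.6] sz [ 31. 121.] [25. 37.] uv [422. 288.] [260. 255.]
P mm [ 570.8 -221.9   10.7] gap2.2 yaw t6.9 s6.8 Pt [ 570.2 -222.5] Ps [ 572.5 -220.6] sz [ 31. 122.] [ 26. 120.] uv [414. 222.] [261. 290.]
P mm [ 559.7 -135.8    9.2] gap2.6 yaw t9.2 s9.2 Pt [ 558.8 -136.6] Ps [ 562.2 -134.4] sz [ 30. 121.] [ 26. 121.] uv [375. 229.] [297. 283.]
blue
P mm [597.   51.1  24.2] gap80.6 yaw t6.1 s6.1 Pt [593.7  11.8] Ps [592.8  93.8] sz [ 29. 121.] [ 26. 120.] uv [305. 215.] [396. 288.]
P mm [587.4  93.9  -1.9] gap3.0 yaw t6.0 s6.1 Pt [585.   91.2] Ps [592.8  93.8] sz [ 29. 122.] [ 26. 120.] uv [269. 220.] [396. 288.]
P mm [685.1  95.  180.2] gap57.0 yaw t-79.2 s6.1 Pt [756.5 156.9] Ps [592.8  93.8] sz [12. 87.] [ 26. 120.] uv [239. 146.] [396. 288.]
P mm [432.7 311.4  -1.3] gap22.2 yaw t-84.3 s-84.2 Pt [432.  296.4] Ps [436.6 319.9] sz [ 51. 127.] [47. 78.] uv [173. 293.] [476. 226.]
```

View pics/stand.png

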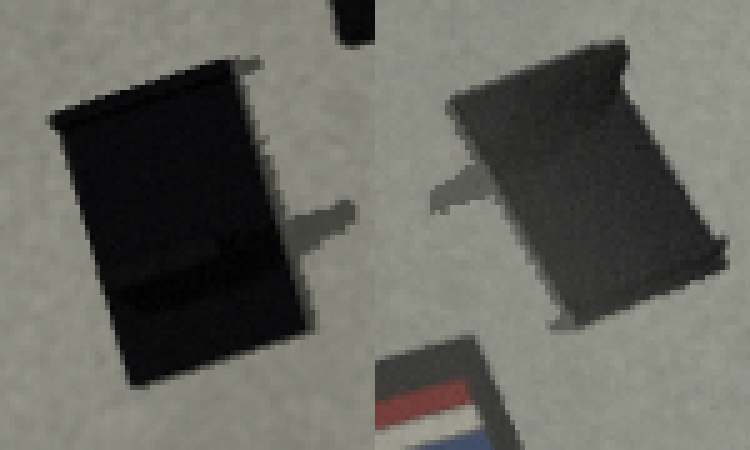

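```bash
cat >> h.py <<'E'
BR=((3,110,18),(17,255,255)); BL=((100,130,35),(130,255,255))
E
python3 - <<'E'
from h import *
ct,cs=cam("top"),cam("scene")
hs=cv2.cvtColor(cs["frame"],cv2.COLOR_RGB2HSV)
for u,v in[(362,290),(396,285),(455,228),(437,228),(360,330),(258,240),(192,250)]: print((u,v),hs[v,u],end=" ")
print()
print("slats");show(pairs(ct,cs,*BR,.013,MAT))
print("blue");show(pairs(ct,cs,*BL,.008,(.3,.7,-.12,.4),200))
# dark/saturated silhouettes: phone
def sil(c,P,w,name):
    hsv=cv2.cvtColor(c["frame"],cv2.COLOR_RGB2HSV); m=((hsv[...,2]<75)|(hsv[...,1]>90)).astype(np.uint8)*255
    for k in cv2.findContours(m,cv2.RETR_EXTERNAL,cv2.CHAIN_APPROX_NONE)[0]:
        if cv2.pointPolygonTest(k,tuple(map(float,proj(c,[P])[0])),False)>=0:
            M=cv2.moments(k); uv=[M["m10"]/M["m00"],M["m01"]/M["m00"]]
            r=cv2.minAreaRect((onz(c,k[:,0],w)[:,:2]*1000).astype(np.float32))
            print(name,"uv",np.round(uv,1),"P",np.round(onz(c,[uv],w)[0]*1000,1),"rect",r); return uv
u1=sil(ct,[.432,.300,.009],.0045,"phone t");u2=sil(cs,[.432,.3,.009],.0045,"phone s")
if u1 and u2: print("phone tri",tri(ct,u1,cs,u2))
t4=[(160.4,189),(197,177.4),(212.4,230.6),(176.4,242)]
W=onz(ct,t4,.006)[:,:2]*1000; print("stand",np.round(W),np.linalg.norm(np.roll(W,-1,0)-W,axis=1))
s3=[(470,320.6),(445,275)];print(np.round(onz(cs,s3,.006)*1000))
E
```

```text
(362, 290) [112 128 120] (396, 285) [111 153 117] (455, 228) [108 141  98] (437, 228) [23 19 54] (360, 330) [106  80  92] (258, 240) [ 15 156  54] (192, 250) [ 10 125  59] 
slats
P mm [ 436.9 -387.1   11.2] gap2.0 yaw t3.9 s4.7 Pt [ 436.6 -387.5] Ps [ 438.6 -385.8] sz [ 34. 120.] [ 27. 128.] uv [496. 282.] [192. 247.]
P mm [ 581.2 -375.7    7.8] gap2.8 yaw t-2.9 s-3.2 Pt [ 579.9 -375.1] Ps [ 584.7 -373.2] sz [ 33. 123.] [ 30. 125.] uv [484. 216.] [196. 299.]
P mm [ 569.2 -303.2    9.3] gap3.2 yaw t9.6 s9.3 Pt [ 568.2 -303.7] Ps [ 571.9 -301.1] sz [ 33. 122.] [ 27. 126.] uv [452. 222.] [226. 292.]
P mm [ 428.1 -227.9    8. ] gap3.1 yaw t7.9 s8.1 Pt [ 427.6 -228.3] Ps [ 432.  -225.9] sz [ 31. 121.] [ 27. 126.] uv [421. 289.] [257. 240.]
P mm [ 571.5 -221.9    8.5] gap2.9 yaw t7.0 s7.0 Pt [ 570.4 -222.4] Ps [ 574.5 -220.1] sz [ 32. 122.] [ 27. 126.] uv [414. 222.] [261. 290.]
P mm [ 560.4 -135.8    7.7] gap2.9 yaw t9.2 s9.2 Pt [ 559.2 -136.6] Ps [ 563.8 -134.3] sz [ 30. 121.] [ 27. 125.] uv [375. 228.] [298. 284.]
blue
P mm [592.6   9.8  12. ] gap3.8 yaw t6.1 s4.9 Pt [593.7  11.8] Ps [5
[... 189 characters left out ...]
396. 288.]
P mm [432.2 299.    3.2] gap1.5 yaw t-84.3 s-84.2 Pt [431.9 296.6] Ps [435.3 298.3] sz [ 51. 127.] [ 48. 124.] uv [172. 293.] [468. 227.]
phone t uv [173.4 292.1] P [434.8 295.7   4.5] rect ((435.34075927734375, 295.76593017578125), (67.63321685791016, 155.17547607421875), 5.7391510009765625)
phone s uv [466.6 225.7] P [429.8 297.5   4.5] rect ((427.72564697265625, 298.1993713378906), (54.454586029052734, 127.77749633789062), 5.532515048980713)
phone tri (array([0.4344104 , 0.29450536, 0.01091622]), np.float64(0.0018224142174231303))
stand [[662. 330.]
 [686. 250.]
 [565. 214.]
 [542. 292.]] [ 84.14747181 125.93412448  81.01532851 125.63846797]
[[693. 251.   6.]
 [568. 215.   6.]]
```

>>> servo_tool(
  steps=[
    {"dx": 0.2, "dy": 0.2, "wz": -0.018},
    {"dx": 0.4, "dy": 0.4, "wz": -0.036},
    {"dx": 0.6, "dy": 0.6, "wz": -0.053},
    {"dx": 0.8, "dy": 0.8, "wz": -0.071},
    {"dx": 1, "dy": 1, "wz": -0.088},
  ],
  jaw=0.6,
)

```text
$.steps[0]: bad value
```

>>> servo_tool(
  steps=[
    {"dx": 0.2, "dy": 0.2},
    {"dx": 0.4, "dy": 0.4},
    {"dx": 0.6, "dy": 0.6},
    {"dx": 0.8, "dy": 0.8},
    {"dx": 1, "dy": 1},
  ],
)

```text
$.steps[0]: bad value
```

>>> servo_tool(
  steps=[
    {"dx": 0.2, "dy": 0.2},
    {"dx": 0.4, "dy": 0.4},
    {"dx": 0.6, "dy": 0.6},
    {"dx": 0.8, "dy": 0.8},
    {"dx": 1, "dy": 1},
  ],
)

```text
$.steps[0]: bad value
```

>>> servo_tool(
  steps=[
    {"dx": 0.04, "dy": 0.17, "dz": -0.2},
    {"dx": 0.08, "dy": 0.34, "dz": -0.4},
    {"dx": 0.12, "dy": 0.51, "dz": -0.6},
    {"dx": 0.16, "dy": 0.68, "dz": -0.8},
    {"dx": 0.2, "dy": 0.85, "dz": -1},
  ],
)

```text
$.steps[0]: bad value
```

>>> servo_tool(
  steps=[
    {"dz": -0.2},
    {"dz": -0.4},
    {"dz": -0.6},
    {"dz": -0.7},
    {"dz": -0.7},
  ],
)

```text
$.steps[0]: bad value
```

```bash
python3 - <<'E'
from h import *
ct,cs=cam("top"),cam("scene")
o=ctrl.get_obs();print(o["time_s"],o["eef_pos"],o["eef_rot"],o["opening"],o["wrist_force"])
show(pairs(ct,cs,*BR,.013,MAT))
a=ct["frame"][150:290,310:480];b=cs["frame"][200:340,230:400]
save("g1",np.hstack([a,b]),2.3)
E
```

```text
0.4 [ 0.24221231 -0.52144232  0.23114815] [-1.20754153e-04  9.76462885e-01  2.15685464e-01  1.44001239e-06] 0.9987285276128047 [ 0.58673775 -0.47875453 -0.44882617]
P mm [ 437.1 -387.3   10.3] gap2.4 yaw t4.8 s4.7 Pt [ 436.7 -387.5] Ps [ 439.5 -385.5] sz [ 34. 120.] [ 27. 128.] uv [495. 282.] [193. 247.]
P mm [ 581.1 -376.2    6.3] gap2.9 yaw t-3.0 s-3.2 Pt [ 579.4 -375.1] Ps [ 585.4 -373.4] sz [ 33. 123.] [ 30. 125.] uv [484. 217.] [195. 299.]
P mm [ 569.2 -303.3    8.9] gap3.3 yaw t9.6 s9.5 Pt [ 568.1 -303.7] Ps [ 572.1 -301. ] sz [ 33. 121.] [ 27. 125.] uv [452. 223.] [226. 292.]
P mm [ 428.3 -228.     5.9] gap4.0 yaw t7.9 s8.5 Pt [ 427.6 -228.3] Ps [ 433.8 -225.4] sz [ 31. 121.] [ 26. 127.] uv [421. 289.] [258. 241.]
P mm [ 571.6 -222.     8. ] gap3.1 yaw t7.0 s6.9 Pt [ 570.4 -222.4] Ps [ 574.9 -220. ] sz [ 32. 122.] [ 27. 126.] uv [414. 222.] [261. 291.]
P mm [ 559.9 -135.7    9.2] gap2.8 yaw t9.3 s9.6 Pt [ 559.  -136.6] Ps [ 562.3 -134.3] sz [ 30. 121.] [ 27. 125.] uv [375. 229.] [298. 283.]
```

View pics/g1.png

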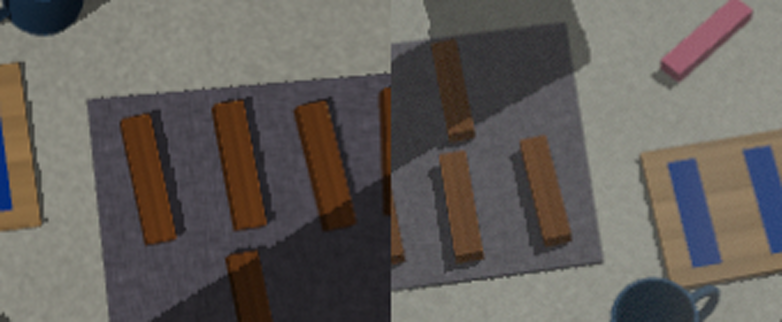

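The crop confirms that the brown blocks on the mat are the slats: in the top view, slat A is at about px (375,229) and B at (414,222). The pink and turquoise blocks lie off the mat and are not part of the job. The move was refused because each row apparently needs all six numbers, so I'm resending it.

>>> servo_tool(
  steps=[
    {"dx": 0.2, "dy": 0.2, "dz": 0, "wx": 0, "wy": 0, "wz": -0.018},
    {"dx": 0.4, "dy": 0.4, "dz": 0, "wx": 0, "wy": 0, "wz": -0.036},
    {"dx": 0.6, "dy": 0.6, "dz": 0, "wx": 0, "wy": 0, "wz": -0.053},
    {"dx": 0.8, "dy": 0.8, "dz": 0, "wx": 0, "wy": 0, "wz": -0.071},
    {"dx": 1, "dy": 1, "dz": 0, "wx": 0, "wy": 0, "wz": -0.088},
  ],
  jaw=0.6,
)

```text
time_s: 0.82
eef_pos: [0.3429, -0.4205, 0.2313]
eef_rot: [0.0, 0.997, 0.077, 0.0]
wrist_force: [-1.2, -0.4, 0.0]
opening: 0.606
grasp_force: 0.0
```

>>> servo_tool(
  steps=[
    {"dx": 0.2, "dy": 0.2, "dz": 0, "wx": 0, "wy": 0, "wz": 0},
    {"dx": 0.4, "dy": 0.4, "dz": 0, "wx": 0, "wy": 0, "wz": 0},
    {"dx": 0.6, "dy": 0.6, "dz": 0, "wx": 0, "wy": 0, "wz": 0},
    {"dx": 0.8, "dy": 0.8, "dz": 0, "wx": 0, "wy": 0, "wz": 0},
    {"dx": 1, "dy": 1, "dz": 0, "wx": 0, "wy": 0, "wz": 0},
  ],
)

```text
time_s: 1.23
eef_pos: [0.4431, -0.3204, 0.2314]
eef_rot: [0.0, 0.997, 0.079, 0.0]
wrist_force: [-0.6, -0.2, 0.0]
opening: 0.603
grasp_force: 0.0
```

>>> servo_tool(
  steps=[
    {"dx": 0.2, "dy": 0.2, "dz": 0, "wx": 0, "wy": 0, "wz": 0},
    {"dx": 0.4, "dy": 0.4, "dz": 0, "wx": 0, "wy": 0, "wz": 0},
    {"dx": 0.6, "dy": 0.6, "dz": 0, "wx": 0, "wy": 0, "wz": 0},
    {"dx": 0.8, "dy": 0.8, "dz": 0, "wx": 0, "wy": 0, "wz": 0},
    {"dx": 1, "dy": 1, "dz": 0, "wx": 0, "wy": 0, "wz": 0},
  ],
)

```text
time_s: 1.65
eef_pos: [0.5431, -0.2204, 0.2314]
eef_rot: [0.0, 0.997, 0.079, 0.0]
wrist_force: [1.5, 0.2, 0.6]
opening: 0.597
grasp_force: 0.0
```

>>> servo_tool(
  steps=[
    {"dx": 0.04, "dy": 0.17, "dz": -0.2, "wx": 0, "wy": 0, "wz": 0},
    {"dx": 0.08, "dy": 0.34, "dz": -0.4, "wx": 0, "wy": 0, "wz": 0},
    {"dx": 0.12, "dy": 0.51, "dz": -0.6, "wx": 0, "wy": 0, "wz": 0},
    {"dx": 0.16, "dy": 0.68, "dz": -0.8, "wx": 0, "wy": 0, "wz": 0},
    {"dx": 0.2, "dy": 0.86, "dz": -1, "wx": 0, "wy": 0, "wz": 0},
  ],
)

```text
time_s: 2.07
eef_pos: [0.5624, -0.1347, 0.1305]
eef_rot: [0.0, 0.997, 0.079, 0.0]
wrist_force: [0.1, -0.8, 0.0]
opening: 0.599
grasp_force: 0.0
```

>>> servo_tool(
  steps=[
    {"dx": 0, "dy": 0, "dz": -0.2, "wx": 0, "wy": 0, "wz": 0},
    {"dx": 0, "dy": 0, "dz": -0.4, "wx": 0, "wy": 0, "wz": 0},
    {"dx": 0, "dy": 0, "dz": -0.6, "wx": 0, "wy": 0, "wz": 0},
    {"dx": 0, "dy": 0, "dz": -0.7, "wx": 0, "wy": 0, "wz": 0},
    {"dx": 0, "dy": 0, "dz": -0.7, "wx": 0, "wy": 0, "wz": 0},
  ],
)

```text
time_s: 2.48
eef_pos: [0.5604, -0.1346, 0.0587]
eef_rot: [-0.001, 0.997, 0.079, -0.002]
wrist_force: [-0.6, 0.1, -0.6]
opening: 0.601
grasp_force: 0.0
```

```bash
python3 - <<'E'
from h import *
ct,cs=cam("top"),cam("scene")
o=ctrl.get_obs();print(o["time_s"],o["eef_pos"],o["eef_rot"],o["opening"],o["wrist_force"])
a=ct["frame"][150:290,310:480];b=cs["frame"][200:340,230:400]
save("g2",np.hstack([a,b]),2.3)
E
```

```text
2.5833 [ 0.56243813 -0.13570078  0.06164039] [-9.15517200e-06  9.96873356e-01  7.90158928e-02  1.58319480e-05] 0.600463299670383 [0.89996857 0.04448446 0.79693437]
```

View pics/g2.png

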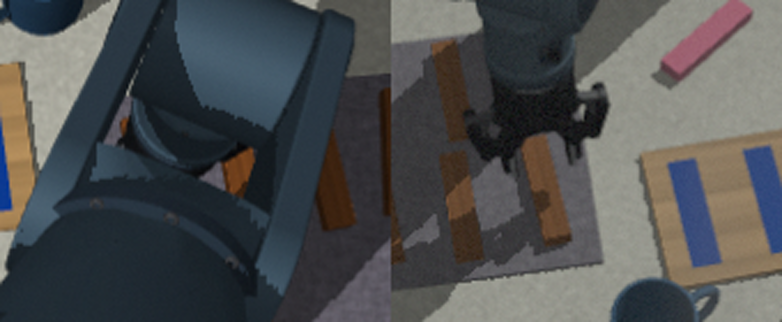

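The gripper straddles slat A (scene crop, fingers at about (510,160) and (575,155)). I'll descend and close in stages to learn how the jaw force behaves, which I need for the phone.

>>> servo_tool(
  steps=[
    {"dx": 0, "dy": 0, "dz": -0.15, "wx": 0, "wy": 0, "wz": 0},
    {"dx": 0, "dy": 0, "dz": -0.3, "wx": 0, "wy": 0, "wz": 0},
    {"dx": 0, "dy": 0, "dz": -0.45, "wx": 0, "wy": 0, "wz": 0},
    {"dx": 0, "dy": 0, "dz": -0.54, "wx": 0, "wy": 0, "wz": 0},
    {"dx": 0, "dy": 0, "dz": -0.54, "wx": 0, "wy": 0, "wz": 0},
  ],
)

```text
time_s: 3.0
eef_pos: [0.5617, -0.1354, 0.0066]
eef_rot: [-0.0, 0.997, 0.079, -0.001]
wrist_force: [-0.1, 0.4, 0.4]
opening: 0.599
grasp_force: 0.0
```

>>> servo_tool(
  steps=[
    {"dx": 0, "dy": 0, "dz": 0, "wx": 0, "wy": 0, "wz": 0},
    {"dx": 0, "dy": 0, "dz": 0, "wx": 0, "wy": 0, "wz": 0},
    {"dx": 0, "dy": 0, "dz": 0, "wx": 0, "wy": 0, "wz": 0},
    {"dx": 0, "dy": 0, "dz": 0, "wx": 0, "wy": 0, "wz": 0},
    {"dx": 0, "dy": 0, "dz": 0, "wx": 0, "wy": 0, "wz": 0},
  ],
  jaw=0.35,
)

```text
time_s: 3.42
eef_pos: [0.5627, -0.1357, 0.008]
eef_rot: [0.0, 0.997, 0.079, 0.001]
wrist_force: [0.6, -0.3, -1.6]
opening: 0.351
grasp_force: 0.0
```

>>> servo_tool(
  steps=[
    {"dx": 0, "dy": 0, "dz": 0, "wx": 0, "wy": 0, "wz": 0},
    {"dx": 0, "dy": 0, "dz": 0, "wx": 0, "wy": 0, "wz": 0},
    {"dx": 0, "dy": 0, "dz": 0, "wx": 0, "wy": 0, "wz": 0},
    {"dx": 0, "dy": 0, "dz": 0, "wx": 0, "wy": 0, "wz": 0},
    {"dx": 0, "dy": 0, "dz": 0, "wx": 0, "wy": 0, "wz": 0},
  ],
  jaw=0.32,
)

```text
time_s: 3.83
eef_pos: [0.5627, -0.1357, 0.008]
eef_rot: [0.0, 0.997, 0.079, 0.0]
wrist_force: [-0.7, -0.2, 5.5]
opening: 0.319
grasp_force: 14.9
```

>>> servo_tool(
  steps=[
    {"dx": 0, "dy": 0, "dz": 0, "wx": 0, "wy": 0, "wz": 0},
    {"dx": 0, "dy": 0, "dz": 0, "wx": 0, "wy": 0, "wz": 0},
    {"dx": 0, "dy": 0, "dz": 0, "wx": 0, "wy": 0, "wz": 0},
    {"dx": 0, "dy": 0, "dz": 0, "wx": 0, "wy": 0, "wz": 0},
    {"dx": 0, "dy": 0, "dz": 0, "wx": 0, "wy": 0, "wz": 0},
  ],
  jaw=0.29,
)

```text
time_s: 4.25
eef_pos: [0.5627, -0.1357, 0.0082]
eef_rot: [0.0, 0.997, 0.079, 0.0]
wrist_force: [-2.0, -0.1, 7.5]
opening: 0.311
grasp_force: 59.5
```

>>> servo_tool(
  steps=[
    {"dx": 0, "dy": 0, "dz": 0, "wx": 0, "wy": 0, "wz": 0},
    {"dx": 0, "dy": 0, "dz": 0, "wx": 0, "wy": 0, "wz": 0},
    {"dx": 0, "dy": 0, "dz": 0, "wx": 0, "wy": 0, "wz": 0},
    {"dx": 0, "dy": 0, "dz": 0, "wx": 0, "wy": 0, "wz": 0},
    {"dx": 0, "dy": 0, "dz": 0, "wx": 0, "wy": 0, "wz": 0},
  ],
  jaw=0.24,
)

```text
time_s: 4.67
eef_pos: [0.5628, -0.1357, 0.0082]
eef_rot: [0.0, 0.997, 0.079, 0.0]
wrist_force: [-1.7, 0.9, 6.9]
opening: 0.307
grasp_force: 59.5
```

>>> servo_tool(
  steps=[
    {"dx": 0, "dy": 0, "dz": 0.1, "wx": 0, "wy": 0, "wz": 0},
    {"dx": 0, "dy": 0, "dz": 0.25, "wx": 0, "wy": 0, "wz": 0},
    {"dx": 0, "dy": 0, "dz": 0.45, "wx": 0, "wy": 0, "wz": 0},
    {"dx": 0, "dy": 0, "dz": 0.6, "wx": 0, "wy": 0, "wz": 0},
    {"dx": 0, "dy": 0, "dz": 0.7, "wx": 0, "wy": 0, "wz": 0},
  ],
)

```text
time_s: 5.08
eef_pos: [0.5629, -0.1358, 0.0793]
eef_rot: [0.001, 0.997, 0.079, 0.001]
wrist_force: [-0.6, -0.1, -0.5]
opening: 0.308
grasp_force: 59.2
```

```bash
python3 - <<'E'
from h import *
ct,cs=cam("top"),cam("scene")
print("mug rim t",onz(ct,[(411/1.25,172/1.25),(378/1.25,192/1.25),(411/1.25,206/1.25)],.092), "s",onz(cs,[(433/1.25,420/1.25)],.092))
o=ctrl.get_obs();print(o["eef_pos"],o["opening"],o["grasp_force"])
E
```

```text
mug rim t [[ 0.73424692 -0.04152503  0.092     ]
 [ 0.70146624  0.01271023  0.092     ]
 [ 0.67644236 -0.03984783  0.092     ]] s [[ 0.74414809 -0.03855288  0.092     ]]
[ 0.56358944 -0.13607585  0.07946604] 0.3108479183223527 59.243080615997314
```

>>> servo_tool(
  steps=[
    {"dx": 0.03, "dy": 0.15, "dz": 0, "wx": 0, "wy": 0, "wz": -0.003},
    {"dx": 0.06, "dy": 0.35, "dz": 0, "wx": 0, "wy": 0, "wz": -0.006},
    {"dx": 0.1, "dy": 0.55, "dz": 0, "wx": 0, "wy": 0, "wz": -0.01},
    {"dx": 0.14, "dy": 0.75, "dz": 0, "wx": 0, "wy": 0, "wz": -0.014},
    {"dx": 0.17, "dy": 0.95, "dz": 0, "wx": 0, "wy": 0, "wz": -0.017},
  ],
)

```text
time_s: 5.6
eef_pos: [0.5785, -0.0395, 0.076]
eef_rot: [-0.0, 0.999, 0.052, -0.001]
wrist_force: [0.2, 1.2, -0.3]
opening: 0.308
grasp_force: 59.2
```

>>> servo_tool(
  steps=[
    {"dx": 0.05, "dy": 0.18, "dz": 0, "wx": 0, "wy": 0, "wz": 0},
    {"dx": 0.1, "dy": 0.36, "dz": 0, "wx": 0, "wy": 0, "wz": 0},
    {"dx": 0.16, "dy": 0.54, "dz": 0, "wx": 0, "wy": 0, "wz": 0},
    {"dx": 0.16, "dy": 0.54, "dz": -0.15, "wx": 0, "wy": 0, "wz": 0},
    {"dx": 0.16, "dy": 0.54, "dz": -0.3, "wx": 0, "wy": 0, "wz": 0},
  ],
)

```text
time_s: 6.02
eef_pos: [0.5956, 0.0148, 0.0467]
eef_rot: [0.0, 0.999, 0.053, 0.0]
wrist_force: [-0.6, -0.3, -0.7]
opening: 0.308
grasp_force: 59.2
```

>>> servo_tool(
  steps=[
    {"dx": 0, "dy": 0, "dz": -0.15, "wx": 0, "wy": 0, "wz": 0},
    {"dx": 0, "dy": 0, "dz": -0.26, "wx": 0, "wy": 0, "wz": 0},
    {"dx": 0, "dy": 0, "dz": -0.32, "wx": 0, "wy": 0, "wz": 0},
    {"dx": 0, "dy": 0, "dz": -0.36, "wx": 0, "wy": 0, "wz": 0},
    {"dx": 0, "dy": 0, "dz": -0.36, "wx": 0, "wy": 0, "wz": 0},
  ],
)

```text
time_s: 6.43
eef_pos: [0.5944, 0.0136, 0.0122]
eef_rot: [-0.0, 0.999, 0.053, -0.001]
wrist_force: [-7.9, 1.1, 10.7]
opening: 0.31
grasp_force: 60.5
```

>>> servo_tool(
  steps=[
    {"dx": 0, "dy": 0, "dz": 0, "wx": 0, "wy": 0, "wz": 0},
    {"dx": 0, "dy": 0, "dz": 0, "wx": 0, "wy": 0, "wz": 0},
    {"dx": 0, "dy": 0, "dz": 0, "wx": 0, "wy": 0, "wz": 0},
    {"dx": 0, "dy": 0, "dz": 0, "wx": 0, "wy": 0, "wz": 0},
    {"dx": 0, "dy": 0, "dz": 0, "wx": 0, "wy": 0, "wz": 0},
  ],
  jaw=0.55,
)

```text
time_s: 6.85
eef_pos: [0.5952, 0.0134, 0.0112]
eef_rot: [-0.0, 0.999, 0.052, -0.0]
wrist_force: [0.6, -0.0, 0.3]
opening: 0.549
grasp_force: 0.0
```

>>> servo_tool(
  steps=[
    {"dx": 0, "dy": 0, "dz": 0.2, "wx": 0, "wy": 0, "wz": 0},
    {"dx": 0, "dy": 0, "dz": 0.4, "wx": 0, "wy": 0, "wz": 0},
    {"dx": 0, "dy": 0, "dz": 0.6, "wx": 0, "wy": 0, "wz": 0},
    {"dx": 0, "dy": 0, "dz": 0.8, "wx": 0, "wy": 0, "wz": 0},
    {"dx": 0, "dy": 0, "dz": 1, "wx": 0, "wy": 0, "wz": 0},
  ],
)

```text
time_s: 7.27
eef_pos: [0.5951, 0.0135, 0.1121]
eef_rot: [-0.0, 0.999, 0.052, -0.0]
wrist_force: [0.3, -0.4, -0.5]
opening: 0.551
grasp_force: 0.0
```

>>> servo_tool(
  steps=[
    {"dx": -0.05, "dy": -0.2, "dz": 0, "wx": 0, "wy": 0, "wz": 0},
    {"dx": -0.1, "dy": -0.4, "dz": 0, "wx": 0, "wy": 0, "wz": 0},
    {"dx": -0.15, "dy": -0.6, "dz": 0, "wx": 0, "wy": 0, "wz": 0},
    {"dx": -0.2, "dy": -0.8, "dz": 0, "wx": 0, "wy": 0, "wz": 0},
    {"dx": -0.24, "dy": -1, "dz": 0, "wx": 0, "wy": 0, "wz": 0.005},
  ],
)

```text
time_s: 7.68
eef_pos: [0.5708, -0.0873, 0.1113]
eef_rot: [-0.0, 0.998, 0.06, -0.0]
wrist_force: [-0.2, 0.4, 0.0]
opening: 0.555
grasp_force: 0.0
```

>>> servo_tool(
  steps=[
    {"dx": 0, "dy": -0.25, "dz": 0, "wx": 0, "wy": 0, "wz": 0},
    {"dx": 0, "dy": -0.5, "dz": 0, "wx": 0, "wy": 0, "wz": 0},
    {"dx": 0, "dy": -0.75, "dz": 0, "wx": 0, "wy": 0, "wz": 0},
    {"dx": 0, "dy": -0.9, "dz": 0, "wx": 0, "wy": 0, "wz": 0},
    {"dx": 0, "dy": -1, "dz": 0, "wx": 0, "wy": 0, "wz": 0},
  ],
)

```text
time_s: 8.1
eef_pos: [0.5712, -0.1883, 0.1113]
eef_rot: [0.0, 0.998, 0.059, 0.0]
wrist_force: [0.6, 0.4, -0.7]
opening: 0.551
grasp_force: 0.0
```

```bash
python3 - <<'E'
from h import *
ct,cs=cam("top"),cam("scene")
o=ctrl.get_obs();print(o["time_s"],o["eef_pos"],o["eef_rot"],o["opening"])
show(pairs(ct,cs,*BR,.013,MAT))
print("board");show(pairs(ct,cs,(3,165,18),(15,255,255),.017,(.45,.75,-.1,.2)));show(pairs(ct,cs,*BL,.008,(.3,.7,-.12,.15),200))
a=ct["frame"][150:290,210:380];b=cs["frame"][220:360,300:470]
save("g3",np.hstack([a,b]),2.3)
E
```

```text
8.2 [ 0.57118758 -0.18767499  0.11118217] [5.39284631e-06 9.98237560e-01 5.93445210e-02 2.89397548e-05] 0.5494585361713964
P mm [ 432.8 -389.4    6. ] gap4.0 yaw t4.3 s2.6 Pt [ 432.  -388.7] Ps [ 438.5 -385.8] sz [ 34. 119.] [ 27. 127.] uv [496. 284.] [192. 247.]
P mm [ 584.8 -297.    33.9] gap1.2 yaw t11.5 s9.5 Pt [ 589.6 -302.9] Ps [ 572.5 -300.8] sz [31. 41.] [ 26. 126.] uv [451. 213.] [226. 292.]
board
P mm [587.3  93.9  -1.7] gap2.9 yaw t6.0 s6.4 Pt [585.   91.3] Ps [592.7  93.8] sz [ 29. 122.] [ 26. 120.] uv [269. 220.] [396. 288.]
```

View pics/g3.png

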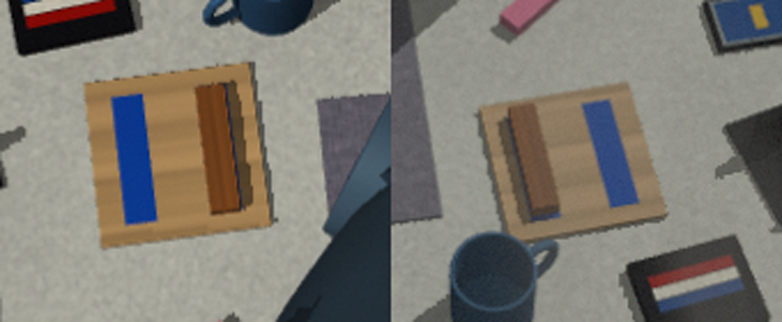

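>>> servo_tool(
  steps=[
    {"dx": 0.01, "dy": -0.15, "dz": 0, "wx": 0, "wy": 0, "wz": 0},
    {"dx": 0.01, "dy": -0.335, "dz": 0, "wx": 0, "wy": 0, "wz": 0},
    {"dx": 0.01, "dy": -0.335, "dz": -0.15, "wx": 0, "wy": 0, "wz": 0},
    {"dx": 0.01, "dy": -0.335, "dz": -0.3, "wx": 0, "wy": 0, "wz": 0},
    {"dx": 0.01, "dy": -0.335, "dz": -0.5, "wx": 0, "wy": 0, "wz": 0},
  ],
)

```text
time_s: 8.62
eef_pos: [0.5734, -0.2202, 0.062]
eef_rot: [0.001, 0.998, 0.061, 0.001]
wrist_force: [-0.1, -0.1, -0.3]
opening: 0.551
grasp_force: 0.0
```

>>> servo_tool(
  steps=[
    {"dx": 0, "dy": 0, "dz": -0.15, "wx": 0, "wy": 0, "wz": 0},
    {"dx": 0, "dy": 0, "dz": -0.3, "wx": 0, "wy": 0, "wz": 0},
    {"dx": 0, "dy": 0, "dz": -0.45, "wx": 0, "wy": 0, "wz": 0},
    {"dx": 0, "dy": 0, "dz": -0.53, "wx": 0, "wy": 0, "wz": 0},
    {"dx": 0, "dy": 0, "dz": -0.53, "wx": 0, "wy": 0, "wz": 0},
  ],
)

```text
time_s: 9.03
eef_pos: [0.5709, -0.2185, 0.0061]
eef_rot: [-0.001, 0.998, 0.061, -0.002]
wrist_force: [-0.7, 1.4, -0.6]
opening: 0.55
grasp_force: 0.0
```

>>> servo_tool(
  steps=[
    {"dx": 0, "dy": 0, "dz": 0, "wx": 0, "wy": 0, "wz": 0},
    {"dx": 0, "dy": 0, "dz": 0, "wx": 0, "wy": 0, "wz": 0},
    {"dx": 0, "dy": 0, "dz": 0, "wx": 0, "wy": 0, "wz": 0},
    {"dx": 0, "dy": 0, "dz": 0, "wx": 0, "wy": 0, "wz": 0},
    {"dx": 0, "dy": 0, "dz": 0, "wx": 0, "wy": 0, "wz": 0},
  ],
  jaw=0.24,
)

```text
time_s: 9.45
eef_pos: [0.5729, -0.2204, 0.0093]
eef_rot: [0.0, 0.998, 0.06, 0.001]
wrist_force: [-0.3, -0.0, 3.5]
opening: 0.31
grasp_force: 61.8
```

>>> servo_tool(
  steps=[
    {"dx": 0, "dy": 0, "dz": 0.1, "wx": 0, "wy": 0, "wz": 0},
    {"dx": 0, "dy": 0, "dz": 0.25, "wx": 0, "wy": 0, "wz": 0},
    {"dx": 0, "dy": 0, "dz": 0.45, "wx": 0, "wy": 0, "wz": 0},
    {"dx": 0, "dy": 0, "dz": 0.6, "wx": 0, "wy": 0, "wz": 0},
    {"dx": 0, "dy": 0, "dz": 0.7, "wx": 0, "wy": 0, "wz": 0},
  ],
)

```text
time_s: 9.87
eef_pos: [0.5731, -0.2206, 0.081]
eef_rot: [0.001, 0.998, 0.06, 0.001]
wrist_force: [0.4, 0.4, 0.4]
opening: 0.308
grasp_force: 61.4
```

>>> servo_tool(
  steps=[
    {"dx": 0.03, "dy": 0.2, "dz": 0, "wx": 0, "wy": 0, "wz": 0},
    {"dx": 0.05, "dy": 0.4, "dz": 0, "wx": 0, "wy": 0, "wz": 0},
    {"dx": 0.08, "dy": 0.6, "dz": 0, "wx": 0, "wy": 0, "wz": -0.002},
    {"dx": 0.11, "dy": 0.8, "dz": 0, "wx": 0, "wy": 0, "wz": -0.004},
    {"dx": 0.15, "dy": 1, "dz": 0, "wx": 0, "wy": 0, "wz": -0.004},
  ],
)

```text
time_s: 10.28
eef_pos: [0.587, -0.1191, 0.0786]
eef_rot: [-0.0, 0.999, 0.054, -0.0]
wrist_force: [0.7, 0.9, -1.6]
opening: 0.31
grasp_force: 61.4
```

```bash
python3 - <<'E'
from h import *
ct,cs=cam("top"),cam("scene")
o=ctrl.get_obs();print(o["time_s"],o["eef_pos"],o["eef_rot"],o["opening"],o["grasp_force"])
show(pairs(ct,cs,*BR,.013,MAT))
for c in(ct,cs):
    hs=cv2.cvtColor(c["frame"],cv2.COLOR_RGB2HSV)
    for P in([.596,.013,.026],[.592,.053,.008]): u,v=proj(c,[P])[0].astype(int); print(hs[v,u],end=" ")
for c in(ct,cs):
  for b in blobs(c,(3,140 if c is cs else 165,18),(14,255,255),.017,(.45,.75,-.1,.2)): print("placed",b["P"],b["yaw"],b["size"])
E
```

```text
10.3833 [ 0.58718085 -0.11713446  0.07842229] [-5.29145025e-04  9.98463295e-01  5.54141080e-02 -2.11523476e-04] 0.307869554604795 61.44607901573181
P mm [ 437.  -387.5   10.4] gap2.2 yaw t4.3 s2.6 Pt [ 436.6 -387.5] Ps [ 439.3 -385.8] sz [ 34. 120.] [ 27. 128.] uv [496. 282.] [192. 247.]
P mm [ 580.5 -375.8    7.9] gap2.3 yaw t-2.5 s-2.6 Pt [ 579.2 -375. ] Ps [ 583.9 -373.6] sz [ 33. 122.] [ 29. 125.] uv [484. 217.] [195. 299.]
P mm [ 568.6 -303.5    6.3] gap4.2 yaw t9.6 s9.9 Pt [ 566.9 -303.6] Ps [ 573.2 -300.4] sz [ 32. 121.] [ 26. 126.] uv [452. 223.] [227. 293.]
P mm [ 417.4 -231.7   -7.4] gap8.0 yaw t8.3 s8.0 Pt [ 415.9 -231. ] Ps [ 432.7 -225.8] sz [ 31. 111.] [ 26. 128.] uv [423. 294.] [257. 240.]
[ 13 194 112] [ 17 125 176] [ 12 104 103] [ 17  83 145] placed [0.60831145 0.0156682  0.017     ] 5.682884 [26.560840606689453, 104.9791488647461]
```

>>> servo_tool(
  steps=[
    {"dx": 0, "dy": 0.2, "dz": 0, "wx": 0, "wy": 0, "wz": 0},
    {"dx": 0, "dy": 0.4, "dz": 0, "wx": 0, "wy": 0, "wz": 0},
    {"dx": 0, "dy": 0.6, "dz": 0, "wx": 0, "wy": 0, "wz": 0},
    {"dx": 0, "dy": 0.8, "dz": 0, "wx": 0, "wy": 0, "wz": 0},
    {"dx": 0, "dy": 1, "dz": 0, "wx": 0, "wy": 0, "wz": 0},
  ],
)

```text
time_s: 10.8
eef_pos: [0.5871, -0.02, 0.0785]
eef_rot: [0.0, 0.999, 0.054, -0.0]
wrist_force: [-0.1, 0.5, -0.9]
opening: 0.307
grasp_force: 61.4
```

>>> servo_tool(
  steps=[
    {"dx": 0, "dy": 0.3, "dz": 0, "wx": 0, "wy": 0, "wz": 0},
    {"dx": 0, "dy": 0.6, "dz": 0, "wx": 0, "wy": 0, "wz": 0},
    {"dx": 0, "dy": 0.85, "dz": 0, "wx": 0, "wy": 0, "wz": 0},
    {"dx": 0, "dy": 0.95, "dz": -0.1, "wx": 0, "wy": 0, "wz": 0},
    {"dx": 0, "dy": 1, "dz": -0.2, "wx": 0, "wy": 0, "wz": 0},
  ],
)

```text
time_s: 11.22
eef_pos: [0.5878, 0.081, 0.0585]
eef_rot: [0.0, 0.998, 0.055, 0.001]
wrist_force: [-0.6, -1.3, -0.6]
opening: 0.308
grasp_force: 61.5
```

>>> servo_tool(
  steps=[
    {"dx": 0, "dy": 0.1, "dz": -0.15, "wx": 0, "wy": 0, "wz": 0},
    {"dx": 0, "dy": 0.1, "dz": -0.3, "wx": 0, "wy": 0, "wz": 0},
    {"dx": 0, "dy": 0.1, "dz": -0.4, "wx": 0, "wy": 0, "wz": 0},
    {"dx": 0, "dy": 0.1, "dz": -0.44, "wx": 0, "wy": 0, "wz": 0},
    {"dx": 0, "dy": 0.1, "dz": -0.45, "wx": 0, "wy": 0, "wz": 0},
  ],
)

```text
time_s: 11.63
eef_pos: [0.5858, 0.0889, 0.0132]
eef_rot: [-0.0, 0.999, 0.054, -0.002]
wrist_force: [-11.2, 0.1, 18.6]
opening: 0.308
grasp_force: 63.6
```

>>> servo_tool(
  steps=[
    {"dx": 0, "dy": 0, "dz": 0, "wx": 0, "wy": 0, "wz": 0},
    {"dx": 0, "dy": 0, "dz": 0, "wx": 0, "wy": 0, "wz": 0},
    {"dx": 0, "dy": 0, "dz": 0, "wx": 0, "wy": 0, "wz": 0},
    {"dx": 0, "dy": 0, "dz": 0, "wx": 0, "wy": 0, "wz": 0},
    {"dx": 0, "dy": 0, "dz": 0, "wx": 0, "wy": 0, "wz": 0},
  ],
  jaw=0.55,
)

```text
time_s: 12.05
eef_pos: [0.5873, 0.0896, 0.0132]
eef_rot: [0.0, 0.999, 0.054, 0.0]
wrist_force: [-0.2, -0.0, 0.6]
opening: 0.55
grasp_force: 0.0
```

>>> servo_tool(
  steps=[
    {"dx": 0, "dy": 0, "dz": 0.2, "wx": 0, "wy": 0, "wz": 0},
    {"dx": 0, "dy": 0, "dz": 0.4, "wx": 0, "wy": 0, "wz": 0},
    {"dx": 0, "dy": 0, "dz": 0.6, "wx": 0, "wy": 0, "wz": 0},
    {"dx": 0, "dy": 0, "dz": 0.8, "wx": 0, "wy": 0, "wz": 0},
    {"dx": 0, "dy": 0, "dz": 1, "wx": 0, "wy": 0, "wz": 0},
  ],
)

```text
time_s: 12.47
eef_pos: [0.5871, 0.0899, 0.1142]
eef_rot: [0.0, 0.999, 0.054, -0.0]
wrist_force: [0.3, -0.5, 0.2]
opening: 0.552
grasp_force: 0.0
```

```bash
python3 - <<'E'
from h import *
ct,cs=cam("top"),cam("scene")
o=ctrl.get_obs();print(o["time_s"],o["eef_pos"],o["eef_rot"],o["opening"],o["grasp_force"])
show(pairs(ct,cs,*BR,.013,MAT))
E
```

```text
12.5667 [0.58999267 0.08987787 0.11722322] [3.69549170e-04 9.98530234e-01 5.40797031e-02 3.55268325e-03] 0.5533024588413735 0.0
P mm [ 437.2 -387.4    8.8] gap3.1 yaw t4.5 s4.7 Pt [ 436.6 -387.4] Ps [ 440.7 -385. ] sz [ 34. 120.] [ 27. 128.] uv [495. 282.] [193. 248.]
P mm [ 581.2 -376.1    6.5] gap3.0 yaw t-3.0 s-3.3 Pt [ 579.6 -375.1] Ps [ 585.5 -373.2] sz [ 33. 123.] [ 29. 125.] uv [484. 217.] [195. 299.]
P mm [ 569.  -303.4    7.2] gap3.5 yaw t9.6 s9.8 Pt [ 567.6 -303.4] Ps [ 573.  -300.8] sz [ 32. 121.] [ 26. 125.] uv [452. 223.] [226. 292.]
P mm [ 427.9 -228.2    6.5] gap3.3 yaw t8.1 s8.0 Pt [ 427.3 -228.4] Ps [ 432.9 -225.9] sz [ 31. 120.] [ 26. 127.] uv [421. 289.] [257. 240.]
```

>>> servo_tool(
  steps=[
    {"dx": -0.1, "dy": -0.16, "dz": 0, "wx": 0, "wy": 0, "wz": 0},
    {"dx": -0.2, "dy": -0.32, "dz": 0, "wx": 0, "wy": 0, "wz": 0},
    {"dx": -0.3, "dy": -0.48, "dz": 0, "wx": 0, "wy": 0, "wz": 0},
    {"dx": -0.4, "dy": -0.64, "dz": 0, "wx": 0, "wy": 0, "wz": 0},
    {"dx": -0.5, "dy": -0.8, "dz": 0, "wx": 0, "wy": 0, "wz": 0.01},
  ],
)

```text
time_s: 12.98
eef_pos: [0.5361, 0.0094, 0.1122]
eef_rot: [-0.0, 0.998, 0.07, -0.001]
wrist_force: [-0.0, -0.3, 0.0]
opening: 0.547
grasp_force: 0.0
```

>>> servo_tool(
  steps=[
    {"dx": -0.1, "dy": -0.16, "dz": 0, "wx": 0, "wy": 0, "wz": 0},
    {"dx": -0.2, "dy": -0.32, "dz": 0, "wx": 0, "wy": 0, "wz": 0},
    {"dx": -0.3, "dy": -0.48, "dz": 0, "wx": 0, "wy": 0, "wz": 0},
    {"dx": -0.4, "dy": -0.64, "dz": 0, "wx": 0, "wy": 0, "wz": 0},
    {"dx": -0.5, "dy": -0.8, "dz": 0, "wx": 0, "wy": 0, "wz": 0},
  ],
)

```text
time_s: 13.4
eef_pos: [0.4861, -0.0705, 0.1123]
eef_rot: [-0.0, 0.998, 0.07, -0.001]
wrist_force: [0.9, -0.1, -0.1]
opening: 0.553
grasp_force: 0.0
```

>>> servo_tool(
  steps=[
    {"dx": -0.1, "dy": -0.16, "dz": 0, "wx": 0, "wy": 0, "wz": 0},
    {"dx": -0.2, "dy": -0.32, "dz": 0, "wx": 0, "wy": 0, "wz": 0},
    {"dx": -0.3, "dy": -0.48, "dz": 0, "wx": 0, "wy": 0, "wz": 0},
    {"dx": -0.4, "dy": -0.64, "dz": 0, "wx": 0, "wy": 0, "wz": 0},
    {"dx": -0.5, "dy": -0.8, "dz": 0, "wx": 0, "wy": 0, "wz": 0},
  ],
)

```text
time_s: 13.82
eef_pos: [0.4362, -0.1505, 0.1124]
eef_rot: [-0.0, 0.998, 0.07, -0.0]
wrist_force: [0.4, -0.5, 0.2]
opening: 0.551
grasp_force: 0.0
```

>>> servo_tool(
  steps=[
    {"dx": -0.03, "dy": -0.25, "dz": 0, "wx": 0, "wy": 0, "wz": 0},
    {"dx": -0.05, "dy": -0.5, "dz": 0, "wx": 0, "wy": 0, "wz": 0},
    {"dx": -0.077, "dy": -0.77, "dz": 0, "wx": 0, "wy": 0, "wz": 0},
    {"dx": -0.077, "dy": -0.77, "dz": -0.15, "wx": 0, "wy": 0, "wz": 0},
    {"dx": -0.077, "dy": -0.77, "dz": -0.35, "wx": 0, "wy": 0, "wz": 0},
  ],
)

```text
time_s: 14.23
eef_pos: [0.4303, -0.2296, 0.0788]
eef_rot: [0.001, 0.998, 0.068, 0.001]
wrist_force: [-0.8, 1.2, -0.9]
opening: 0.552
grasp_force: 0.0
```

```bash
python3 - <<'E'
from h import *
ct,cs=cam("top"),cam("scene")
o=ctrl.get_obs();print(o["time_s"],o["eef_pos"],o["eef_rot"],o["opening"],o["grasp_force"])
show(pairs(ct,cs,*BR,.013,MAT))
for c in(ct,cs):
  for b in blobs(c,(3,92 if c is cs else 150,18),(14,255,255),.017,(.45,.75,-.1,.2)): print("placed",b["P"],b["yaw"],b["size"])
E
```

```text
14.3333 [ 0.42702797 -0.22548816  0.0749062 ] [-0.0024415   0.99760121  0.06913911 -0.00237842] 0.550655016366213 0.0
P mm [ 603.7 -365.5   46.1] gap1.8 yaw t-1.5 s-3.0 Pt [ 612.2 -377.5] Ps [ 584.6 -373.4] sz [33. 67.] [ 29. 125.] uv [484. 202.] [195. 299.]
P mm [ 584.3 -296.3   30.5] gap4.2 yaw t9.8 s9.3 Pt [ 588.5 -299.5] Ps [ 573.6 -301. ] sz [33. 89.] [ 27. 126.] uv [449. 213.] [226. 293.]
P mm [ 462.7 -217.4   54. ] gap9.6 yaw t8.1 s8.3 Pt [ 467.2 -221.6] Ps [ 433.1 -226. ] sz [31. 44.] [ 25. 127.] uv [417. 270.] [257. 240.]
placed [0.58306611 0.08672088 0.017     ] 6.4039 [28.016271591186523, 121.7176513671875]
placed [0.59080232 0.01238611 0.017     ] 6.03566 [27.247955322265625, 122.13431549072266]
placed [0.59082597 0.01429135 0.017     ] 6.192238 [27.579936981201172, 118.64740753173828]
placed [0.58699469 0.08981858 0.017     ] 6.1640472 [27.868764877319336, 126.11193084716797]
```

>>> servo_tool(
  steps=[
    {"dx": 0.03, "dy": 0.01, "dz": -0.2, "wx": 0, "wy": 0, "wz": 0},
    {"dx": 0.03, "dy": 0.01, "dz": -0.4, "wx": 0, "wy": 0, "wz": 0},
    {"dx": 0.03, "dy": 0.01, "dz": -0.6, "wx": 0, "wy": 0, "wz": 0},
    {"dx": 0.03, "dy": 0.01, "dz": -0.69, "wx": 0, "wy": 0, "wz": 0},
    {"dx": 0.03, "dy": 0.01, "dz": -0.69, "wx": 0, "wy": 0, "wz": 0},
  ],
)

```text
time_s: 14.75
eef_pos: [0.4311, -0.2245, 0.0075]
eef_rot: [-0.002, 0.998, 0.07, -0.002]
wrist_force: [-0.6, 0.1, -0.2]
opening: 0.553
grasp_force: 0.0
```

>>> servo_tool(
  steps=[
    {"dx": 0, "dy": 0, "dz": 0, "wx": 0, "wy": 0, "wz": 0},
    {"dx": 0, "dy": 0, "dz": 0, "wx": 0, "wy": 0, "wz": 0},
    {"dx": 0, "dy": 0, "dz": 0, "wx": 0, "wy": 0, "wz": 0},
    {"dx": 0, "dy": 0, "dz": 0, "wx": 0, "wy": 0, "wz": 0},
    {"dx": 0, "dy": 0, "dz": 0, "wx": 0, "wy": 0, "wz": 0},
  ],
  jaw=0.24,
)

```text
time_s: 15.17
eef_pos: [0.4334, -0.2267, 0.0105]
eef_rot: [0.001, 0.998, 0.07, 0.001]
wrist_force: [-0.2, 0.6, 5.7]
opening: 0.311
grasp_force: 60.4
```

>>> servo_tool(
  steps=[
    {"dx": 0, "dy": 0, "dz": 0.1, "wx": 0, "wy": 0, "wz": 0},
    {"dx": 0, "dy": 0, "dz": 0.3, "wx": 0, "wy": 0, "wz": 0},
    {"dx": 0, "dy": 0, "dz": 0.5, "wx": 0, "wy": 0, "wz": 0},
    {"dx": 0, "dy": 0, "dz": 0.7, "wx": 0, "wy": 0, "wz": 0},
    {"dx": 0, "dy": 0, "dz": 0.9, "wx": 0, "wy": 0, "wz": 0},
  ],
)

```text
time_s: 15.58
eef_pos: [0.4323, -0.2259, 0.1008]
eef_rot: [0.0, 0.998, 0.07, 0.0]
wrist_force: [0.1, 0.1, -0.8]
opening: 0.303
grasp_force: 59.6
```

>>> servo_tool(
  steps=[
    {"dx": 0.08, "dy": 0.18, "dz": 0, "wx": 0, "wy": 0, "wz": 0.032},
    {"dx": 0.16, "dy": 0.36, "dz": 0, "wx": 0, "wy": 0, "wz": 0.065},
    {"dx": 0.24, "dy": 0.54, "dz": 0, "wx": 0, "wy": 0, "wz": 0.098},
    {"dx": 0.32, "dy": 0.72, "dz": 0, "wx": 0, "wy": 0, "wz": 0.13},
    {"dx": 0.4, "dy": 0.92, "dz": 0, "wx": 0, "wy": 0, "wz": 0.163},
  ],
)

```text
time_s: 16.0
eef_pos: [0.4728, -0.1334, 0.1001]
eef_rot: [0.0, 0.947, 0.322, 0.0]
wrist_force: [-0.9, -0.4, -0.8]
opening: 0.308
grasp_force: 59.6
```

>>> servo_tool(
  steps=[
    {"dx": 0.08, "dy": 0.18, "dz": 0, "wx": 0, "wy": 0, "wz": 0.032},
    {"dx": 0.16, "dy": 0.36, "dz": 0, "wx": 0, "wy": 0, "wz": 0.065},
    {"dx": 0.24, "dy": 0.54, "dz": 0, "wx": 0, "wy": 0, "wz": 0.098},
    {"dx": 0.32, "dy": 0.72, "dz": 0, "wx": 0, "wy": 0, "wz": 0.13},
    {"dx": 0.4, "dy": 0.92, "dz": 0, "wx": 0, "wy": 0, "wz": 0.163},
  ],
)

```text
time_s: 16.42
eef_pos: [0.5128, -0.0413, 0.1001]
eef_rot: [0.0, 0.834, 0.552, 0.0]
wrist_force: [0.2, 1.4, -1.0]
opening: 0.309
grasp_force: 59.6
```

>>> servo_tool(
  steps=[
    {"dx": 0.08, "dy": 0.18, "dz": 0, "wx": 0, "wy": 0, "wz": 0.032},
    {"dx": 0.16, "dy": 0.36, "dz": 0, "wx": 0, "wy": 0, "wz": 0.065},
    {"dx": 0.24, "dy": 0.54, "dz": 0, "wx": 0, "wy": 0, "wz": 0.098},
    {"dx": 0.32, "dy": 0.72, "dz": 0, "wx": 0, "wy": 0, "wz": 0.13},
    {"dx": 0.4, "dy": 0.92, "dz": 0, "wx": 0, "wy": 0, "wz": 0.163},
  ],
)

```text
time_s: 16.83
eef_pos: [0.5528, 0.0508, 0.1]
eef_rot: [0.0, 0.667, 0.745, 0.0]
wrist_force: [0.4, -0.7, 0.2]
opening: 0.312
grasp_force: 59.6
```

```bash
python3 - <<'E'
from h import *
from scipy.spatial.transform import Rotation as R
ct,cs=cam("top"),cam("scene")
o=ctrl.get_obs();q=o["eef_rot"];print(o["time_s"],o["eef_pos"],q,np.degrees(2*np.arctan2(q[2],q[1])),o["opening"],o["grasp_force"])
show(pairs(ct,cs,*BR,.013,MAT))
E
```

```text
16.9333 [0.55322387 0.05234524 0.10011038] [2.01704013e-04 6.67132460e-01 7.44938847e-01 5.94737595e-04] 96.30771849141297 0.30732444525162733 59.66258883476257
P mm [ 437.2 -387.4    9.3] gap2.7 yaw t4.5 s4.1 Pt [ 436.7 -387.3] Ps [ 440.4 -385.3] sz [ 34. 120.] [ 27. 128.] uv [495. 282.] [193. 248.]
P mm [ 581.  -375.7    8.1] gap2.6 yaw t-2.6 s-3.1 Pt [ 579.8 -375.2] Ps [ 584.2 -373.4] sz [ 33. 123.] [ 29. 125.] uv [484. 216.] [195. 299.]
P mm [ 568.5 -303.1    9.4] gap2.7 yaw t9.6 s9.5 Pt [ 567.5 -303.4] Ps [ 571.  -301.2] sz [ 32. 121.] [ 26. 125.] uv [452. 223.] [226. 292.]
```

>>> servo_tool(
  steps=[
    {"dx": 0.02, "dy": -0.02, "dz": -0.15, "wx": 0, "wy": 0, "wz": 0},
    {"dx": 0.02, "dy": -0.02, "dz": -0.35, "wx": 0, "wy": 0, "wz": 0},
    {"dx": 0.02, "dy": -0.02, "dz": -0.55, "wx": 0, "wy": 0, "wz": 0},
    {"dx": 0.02, "dy": -0.02, "dz": -0.64, "wx": 0, "wy": 0, "wz": 0},
    {"dx": 0.02, "dy": -0.02, "dz": -0.67, "wx": 0, "wy": 0, "wz": 0},
  ],
)

```text
time_s: 17.35
eef_pos: [0.553, 0.0475, 0.0324]
eef_rot: [-0.002, 0.67, 0.743, -0.001]
wrist_force: [-13.8, 0.8, 31.0]
opening: 0.31
grasp_force: 63.4
```

>>> servo_tool(
  steps=[
    {"dx": 0, "dy": 0, "dz": 0, "wx": 0, "wy": 0, "wz": 0},
    {"dx": 0, "dy": 0, "dz": 0, "wx": 0, "wy": 0, "wz": 0},
    {"dx": 0, "dy": 0, "dz": 0, "wx": 0, "wy": 0, "wz": 0},
    {"dx": 0, "dy": 0, "dz": 0, "wx": 0, "wy": 0, "wz": 0},
    {"dx": 0, "dy": 0, "dz": 0, "wx": 0, "wy": 0, "wz": 0},
  ],
  jaw=0.55,
)

```text
time_s: 17.77
eef_pos: [0.5547, 0.0478, 0.0327]
eef_rot: [0.0, 0.669, 0.743, 0.0]
wrist_force: [-0.7, -0.6, -0.5]
opening: 0.55
grasp_force: 0.0
```

>>> servo_tool(
  steps=[
    {"dx": 0, "dy": 0, "dz": 0.2, "wx": 0, "wy": 0, "wz": 0},
    {"dx": 0, "dy": 0, "dz": 0.4, "wx": 0, "wy": 0, "wz": 0},
    {"dx": 0, "dy": 0, "dz": 0.6, "wx": 0, "wy": 0, "wz": 0},
    {"dx": 0, "dy": 0, "dz": 0.8, "wx": 0, "wy": 0, "wz": 0},
    {"dx": 0, "dy": 0, "dz": 1, "wx": 0, "wy": 0, "wz": 0},
  ],
)

```text
time_s: 18.18
eef_pos: [0.5544, 0.048, 0.1333]
eef_rot: [0.0, 0.669, 0.743, -0.0]
wrist_force: [0.5, -0.3, 1.1]
opening: 0.551
grasp_force: 0.0
```

>>> servo_tool(
  steps=[
    {"dx": 0.01, "dy": -0.19, "dz": 0, "wx": 0, "wy": 0, "wz": -0.032},
    {"dx": 0.02, "dy": -0.38, "dz": 0, "wx": 0, "wy": 0, "wz": -0.064},
    {"dx": 0.03, "dy": -0.57, "dz": 0, "wx": 0, "wy": 0, "wz": -0.096},
    {"dx": 0.04, "dy": -0.76, "dz": 0, "wx": 0, "wy": 0, "wz": -0.128},
    {"dx": 0.05, "dy": -0.95, "dz": 0, "wx": 0, "wy": 0, "wz": -0.161},
  ],
)

```text
time_s: 18.6
eef_pos: [0.5595, -0.0478, 0.1325]
eef_rot: [0.0, 0.835, 0.55, 0.0]
wrist_force: [0.1, 0.6, 0.0]
opening: 0.552
grasp_force: 0.0
```

>>> servo_tool(
  steps=[
    {"dx": 0.01, "dy": -0.19, "dz": 0, "wx": 0, "wy": 0, "wz": -0.032},
    {"dx": 0.02, "dy": -0.38, "dz": 0, "wx": 0, "wy": 0, "wz": -0.064},
    {"dx": 0.03, "dy": -0.57, "dz": 0, "wx": 0, "wy": 0, "wz": -0.096},
    {"dx": 0.04, "dy": -0.76, "dz": 0, "wx": 0, "wy": 0, "wz": -0.128},
    {"dx": 0.05, "dy": -0.95, "dz": 0, "wx": 0, "wy": 0, "wz": -0.161},
  ],
)

```text
time_s: 19.02
eef_pos: [0.5644, -0.143, 0.1324]
eef_rot: [0.0, 0.946, 0.324, 0.0]
wrist_force: [0.8, -0.3, -0.5]
opening: 0.554
grasp_force: 0.0
```

>>> servo_tool(
  steps=[
    {"dx": 0.01, "dy": -0.19, "dz": 0, "wx": 0, "wy": 0, "wz": -0.032},
    {"dx": 0.02, "dy": -0.38, "dz": 0, "wx": 0, "wy": 0, "wz": -0.064},
    {"dx": 0.03, "dy": -0.57, "dz": 0, "wx": 0, "wy": 0, "wz": -0.096},
    {"dx": 0.04, "dy": -0.76, "dz": 0, "wx": 0, "wy": 0, "wz": -0.128},
    {"dx": 0.05, "dy": -0.95, "dz": 0, "wx": 0, "wy": 0, "wz": -0.161},
  ],
)

```text
time_s: 19.43
eef_pos: [0.5694, -0.2379, 0.1323]
eef_rot: [-0.0, 0.997, 0.077, -0.0]
wrist_force: [-0.3, 0.4, -0.4]
opening: 0.549
grasp_force: 0.0
```

```bash
cat >> h.py <<'E'
def stat():
    ct,cs=cam("top"),cam("scene")
    o=ctrl.get_obs();q=o["eef_rot"];print("t%.1f"%o["time_s"],np.round(o["eef_pos"]*1000,1),np.round(q,3),"yaw%.1f"%np.degrees(2*np.arctan2(q[2],q[1])),"op%.3f"%o["opening"],"F%.1f"%o["grasp_force"])
    show(pairs(ct,cs,*BR,.013,MAT))
    return ct,cs
def placed(c,z,scene):
    for b in blobs(c,(3,92 if scene else 150,18),(14,255,255),z,(.45,.75,-.1,.2),120): print("placed",np.round(b["P"]*1000,1),round(b["yaw"],1),np.round(b["size"]))
E
python3 - <<'E'
from h import *
ct,cs=stat(); 
for c in(ct,cs): placed(c,.026,c is cs)
save("g4",np.hstack([ct["frame"][150:290,210:380],cs["frame"][220:360,300:470]]),2.3)
E
```

```text
t19.5 [ 569.6 -239.9  132.6] [0.001 0.997 0.076 0.   ] yaw8.8 op0.551 F0.0
placed [576.5  47.6  26. ] -84.0 [121. 122.]
placed [616.5  15.5  26. ] 6.2 [27. 77.]
placed [607.5  90.3  26. ] 7.1 [27. 92.]
placed [545.  47.  26.] -83.6 [ 32. 121.]
```

View pics/g4.png

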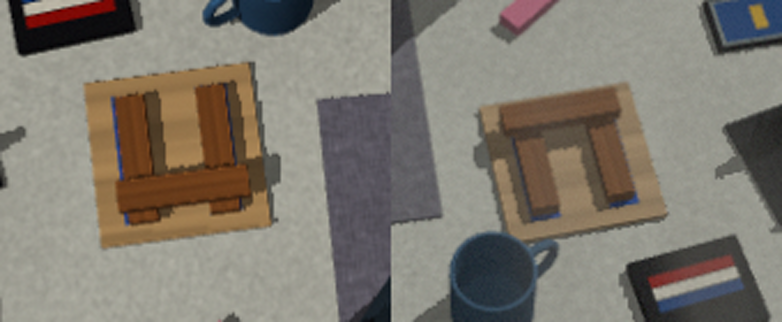

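>>> servo_tool(
  steps=[
    {"dx": 0.01, "dy": -0.3, "dz": 0, "wx": 0, "wy": 0, "wz": 0},
    {"dx": 0.026, "dy": -0.63, "dz": 0, "wx": 0, "wy": 0, "wz": 0},
    {"dx": 0.026, "dy": -0.63, "dz": -0.2, "wx": 0, "wy": 0, "wz": 0.003},
    {"dx": 0.026, "dy": -0.63, "dz": -0.4, "wx": 0, "wy": 0, "wz": 0.003},
    {"dx": 0.026, "dy": -0.63, "dz": -0.6, "wx": 0, "wy": 0, "wz": 0.003},
  ],
)

```text
time_s: 19.95
eef_pos: [0.5722, -0.3001, 0.0719]
eef_rot: [0.0, 0.996, 0.084, 0.0]
wrist_force: [0.2, 0.3, -0.2]
opening: 0.548
grasp_force: 0.0
```

>>> servo_tool(
  steps=[
    {"dx": 0, "dy": 0, "dz": -0.2, "wx": 0, "wy": 0, "wz": 0},
    {"dx": 0, "dy": 0, "dz": -0.4, "wx": 0, "wy": 0, "wz": 0},
    {"dx": 0, "dy": 0, "dz": -0.56, "wx": 0, "wy": 0, "wz": 0},
    {"dx": 0, "dy": 0, "dz": -0.63, "wx": 0, "wy": 0, "wz": 0},
    {"dx": 0, "dy": 0, "dz": -0.63, "wx": 0, "wy": 0, "wz": 0},
  ],
)

```text
time_s: 20.37
eef_pos: [0.5708, -0.2983, 0.0071]
eef_rot: [-0.001, 0.996, 0.085, -0.002]
wrist_force: [-1.2, 0.1, 0.6]
opening: 0.552
grasp_force: 0.0
```

>>> servo_tool(
  steps=[
    {"dx": 0, "dy": 0, "dz": 0, "wx": 0, "wy": 0, "wz": 0},
    {"dx": 0, "dy": 0, "dz": 0, "wx": 0, "wy": 0, "wz": 0},
    {"dx": 0, "dy": 0, "dz": 0, "wx": 0, "wy": 0, "wz": 0},
    {"dx": 0, "dy": 0, "dz": 0, "wx": 0, "wy": 0, "wz": 0},
    {"dx": 0, "dy": 0, "dz": 0, "wx": 0, "wy": 0, "wz": 0},
  ],
  jaw=0.24,
)

```text
time_s: 20.78
eef_pos: [0.573, -0.3006, 0.0108]
eef_rot: [0.001, 0.996, 0.084, 0.001]
wrist_force: [0.2, 0.8, 4.7]
opening: 0.305
grasp_force: 61.9
```

>>> servo_tool(
  steps=[
    {"dx": 0, "dy": 0, "dz": 0.1, "wx": 0, "wy": 0, "wz": 0},
    {"dx": 0, "dy": 0, "dz": 0.3, "wx": 0, "wy": 0, "wz": 0},
    {"dx": 0, "dy": 0, "dz": 0.5, "wx": 0, "wy": 0, "wz": 0},
    {"dx": 0, "dy": 0, "dz": 0.7, "wx": 0, "wy": 0, "wz": 0},
    {"dx": 0, "dy": 0, "dz": 0.9, "wx": 0, "wy": 0, "wz": 0},
  ],
)

```text
time_s: 21.2
eef_pos: [0.572, -0.3, 0.1008]
eef_rot: [0.0, 0.996, 0.084, -0.0]
wrist_force: [0.9, -0.9, -0.9]
opening: 0.308
grasp_force: 61.4
```

>>> servo_tool(
  steps=[
    {"dx": 0.03, "dy": 0.18, "dz": 0, "wx": 0, "wy": 0, "wz": 0.024},
    {"dx": 0.06, "dy": 0.36, "dz": 0, "wx": 0, "wy": 0, "wz": 0.048},
    {"dx": 0.09, "dy": 0.54, "dz": 0, "wx": 0, "wy": 0, "wz": 0.072},
    {"dx": 0.12, "dy": 0.72, "dz": 0, "wx": 0, "wy": 0, "wz": 0.096},
    {"dx": 0.157, "dy": 0.9, "dz": 0, "wx": 0, "wy": 0, "wz": 0.121},
  ],
)

```text
time_s: 21.62
eef_pos: [0.5877, -0.2093, 0.1]
eef_rot: [0.0, 0.962, 0.272, 0.0]
wrist_force: [0.6, 0.4, -0.4]
opening: 0.307
grasp_force: 61.4
```

>>> servo_tool(
  steps=[
    {"dx": 0.03, "dy": 0.18, "dz": 0, "wx": 0, "wy": 0, "wz": 0.024},
    {"dx": 0.06, "dy": 0.36, "dz": 0, "wx": 0, "wy": 0, "wz": 0.048},
    {"dx": 0.09, "dy": 0.54, "dz": 0, "wx": 0, "wy": 0, "wz": 0.072},
    {"dx": 0.12, "dy": 0.72, "dz": 0, "wx": 0, "wy": 0, "wz": 0.096},
    {"dx": 0.157, "dy": 0.9, "dz": 0, "wx": 0, "wy": 0, "wz": 0.121},
  ],
)

```text
time_s: 22.03
eef_pos: [0.6035, -0.1192, 0.0999]
eef_rot: [0.0, 0.893, 0.449, 0.0]
wrist_force: [-0.3, -0.9, -0.3]
opening: 0.306
grasp_force: 61.4
```

>>> servo_tool(
  steps=[
    {"dx": 0.03, "dy": 0.18, "dz": 0, "wx": 0, "wy": 0, "wz": 0.024},
    {"dx": 0.06, "dy": 0.36, "dz": 0, "wx": 0, "wy": 0, "wz": 0.048},
    {"dx": 0.09, "dy": 0.54, "dz": 0, "wx": 0, "wy": 0, "wz": 0.072},
    {"dx": 0.12, "dy": 0.72, "dz": 0, "wx": 0, "wy": 0, "wz": 0.096},
    {"dx": 0.157, "dy": 0.9, "dz": 0, "wx": 0, "wy": 0, "wz": 0.121},
  ],
)

```text
time_s: 22.45
eef_pos: [0.6192, -0.0291, 0.0999]
eef_rot: [0.0, 0.792, 0.61, 0.0]
wrist_force: [-0.4, -0.2, 0.4]
opening: 0.308
grasp_force: 61.4
```

>>> servo_tool(
  steps=[
    {"dx": 0.03, "dy": 0.18, "dz": 0, "wx": 0, "wy": 0, "wz": 0.024},
    {"dx": 0.06, "dy": 0.36, "dz": 0, "wx": 0, "wy": 0, "wz": 0.048},
    {"dx": 0.09, "dy": 0.54, "dz": 0, "wx": 0, "wy": 0, "wz": 0.072},
    {"dx": 0.12, "dy": 0.72, "dz": 0, "wx": 0, "wy": 0, "wz": 0.096},
    {"dx": 0.157, "dy": 0.9, "dz": 0, "wx": 0, "wy": 0, "wz": 0.121},
  ],
)

```text
time_s: 22.87
eef_pos: [0.6348, 0.0609, 0.0999]
eef_rot: [0.0, 0.663, 0.749, -0.0]
wrist_force: [0.3, 0.5, -0.0]
opening: 0.307
grasp_force: 61.4
```

```bash
python3 - <<'E'
from h import *
stat()
E
```

```text
t23.0 [635.   62.6  99.9] [-0.     0.663  0.749  0.   ] yaw97.0 op0.307 F61.4
P mm [ 437.2 -387.7    8.4] gap3.0 yaw t4.5 s4.0 Pt [ 436.7 -387.4] Ps [ 441.1 -385.2] sz [ 34. 120.] [ 28. 128.] uv [495. 282.] [193. 248.]
P mm [ 580.8 -375.6    8. ] gap2.5 yaw t-2.3 s-3.2 Pt [ 579.5 -375. ] Ps [ 584.1 -373.3] sz [ 33. 123.] [ 29. 125.] uv [484. 217.] [195. 299.]
```

>>> servo_tool(
  steps=[
    {"dx": 0, "dy": -0.04, "dz": -0.15, "wx": 0, "wy": 0, "wz": -0.004},
    {"dx": 0, "dy": -0.04, "dz": -0.35, "wx": 0, "wy": 0, "wz": -0.004},
    {"dx": 0, "dy": -0.04, "dz": -0.53, "wx": 0, "wy": 0, "wz": -0.004},
    {"dx": 0, "dy": -0.04, "dz": -0.63, "wx": 0, "wy": 0, "wz": -0.004},
    {"dx": 0, "dy": -0.04, "dz": -0.66, "wx": 0, "wy": 0, "wz": -0.004},
  ],
)

```text
time_s: 23.38
eef_pos: [0.6335, 0.0554, 0.0327]
eef_rot: [-0.001, 0.67, 0.743, -0.001]
wrist_force: [-9.5, -0.9, 19.0]
opening: 0.308
grasp_force: 63.8
```

>>> servo_tool(
  steps=[
    {"dx": 0, "dy": 0, "dz": 0, "wx": 0, "wy": 0, "wz": 0},
    {"dx": 0, "dy": 0, "dz": 0, "wx": 0, "wy": 0, "wz": 0},
    {"dx": 0, "dy": 0, "dz": 0, "wx": 0, "wy": 0, "wz": 0},
    {"dx": 0, "dy": 0, "dz": 0, "wx": 0, "wy": 0, "wz": 0},
    {"dx": 0, "dy": 0, "dz": 0, "wx": 0, "wy": 0, "wz": 0},
  ],
  jaw=0.55,
)

```text
time_s: 23.8
eef_pos: [0.6353, 0.0559, 0.0338]
eef_rot: [0.0, 0.669, 0.743, 0.0]
wrist_force: [1.0, -0.3, 0.6]
opening: 0.55
grasp_force: 0.0
```

>>> servo_tool(
  steps=[
    {"dx": 0, "dy": 0, "dz": 0.2, "wx": 0, "wy": 0, "wz": 0},
    {"dx": 0, "dy": 0, "dz": 0.4, "wx": 0, "wy": 0, "wz": 0},
    {"dx": 0, "dy": 0, "dz": 0.6, "wx": 0, "wy": 0, "wz": 0},
    {"dx": 0, "dy": 0, "dz": 0.8, "wx": 0, "wy": 0, "wz": 0},
    {"dx": 0, "dy": 0, "dz": 1, "wx": 0, "wy": 0, "wz": 0},
  ],
)

```text
time_s: 24.22
eef_pos: [0.6349, 0.056, 0.1344]
eef_rot: [0.0, 0.669, 0.743, 0.0]
wrist_force: [0.4, 0.4, 0.0]
opening: 0.547
grasp_force: 0.0
```

>>> servo_tool(
  steps=[
    {"dx": -0.02, "dy": -0.17, "dz": 0, "wx": 0, "wy": 0, "wz": -0.022},
    {"dx": -0.04, "dy": -0.34, "dz": 0, "wx": 0, "wy": 0, "wz": -0.044},
    {"dx": -0.06, "dy": -0.51, "dz": 0, "wx": 0, "wy": 0, "wz": -0.066},
    {"dx": -0.08, "dy": -0.68, "dz": 0, "wx": 0, "wy": 0, "wz": -0.088},
    {"dx": -0.1, "dy": -0.86, "dz": 0, "wx": 0, "wy": 0, "wz": -0.11},
  ],
)

```text
time_s: 24.63
eef_pos: [0.6248, -0.0306, 0.1336]
eef_rot: [0.0, 0.788, 0.616, 0.0]
wrist_force: [0.5, 0.3, -0.1]
opening: 0.551
grasp_force: 0.0
```

>>> servo_tool(
  steps=[
    {"dx": -0.02, "dy": -0.17, "dz": 0, "wx": 0, "wy": 0, "wz": -0.022},
    {"dx": -0.04, "dy": -0.34, "dz": 0, "wx": 0, "wy": 0, "wz": -0.044},
    {"dx": -0.06, "dy": -0.51, "dz": 0, "wx": 0, "wy": 0, "wz": -0.066},
    {"dx": -0.08, "dy": -0.68, "dz": 0, "wx": 0, "wy": 0, "wz": -0.088},
    {"dx": -0.1, "dy": -0.86, "dz": 0, "wx": 0, "wy": 0, "wz": -0.11},
  ],
)

```text
time_s: 25.05
eef_pos: [0.6148, -0.1167, 0.1335]
eef_rot: [0.0, 0.882, 0.471, 0.0]
wrist_force: [-0.4, 0.1, -0.6]
opening: 0.549
grasp_force: 0.0
```

>>> servo_tool(
  steps=[
    {"dx": -0.02, "dy": -0.17, "dz": 0, "wx": 0, "wy": 0, "wz": -0.022},
    {"dx": -0.04, "dy": -0.34, "dz": 0, "wx": 0, "wy": 0, "wz": -0.044},
    {"dx": -0.06, "dy": -0.51, "dz": 0, "wx": 0, "wy": 0, "wz": -0.066},
    {"dx": -0.08, "dy": -0.68, "dz": 0, "wx": 0, "wy": 0, "wz": -0.088},
    {"dx": -0.1, "dy": -0.86, "dz": 0, "wx": 0, "wy": 0, "wz": -0.11},
  ],
)

```text
time_s: 25.47
eef_pos: [0.6048, -0.2027, 0.1335]
eef_rot: [0.0, 0.95, 0.312, 0.0]
wrist_force: [-0.0, 0.6, -0.2]
opening: 0.547
grasp_force: 0.0
```

```bash
python3 - <<'E'
from h import *
ct,cs=stat()
for c in(ct,cs): placed(c,.035,c is cs)
save("g5",np.hstack([ct["frame"][150:290,210:380],cs["frame"][220:360,300:470]]),2.3)
E
```

```text
t25.6 [ 604.7 -204.7  133.6] [0.001 0.95  0.312 0.   ] yaw36.4 op0.553 F0.0
P mm [ 435.7 -388.6    6.8] gap3.6 yaw t4.3 s4.1 Pt [ 434.9 -388. ] Ps [ 440.7 -385.5] sz [ 34. 119.] [ 28. 128.] uv [496. 283.] [193. 248.]
placed [588.2  48.   35. ] 6.1 [121. 124.]
placed [620.3  54.5  35. ] 83.9 [ 86. 118.]
placed [550.6  46.1  35. ] -85.0 [ 38. 120.]
```

View pics/g5.png

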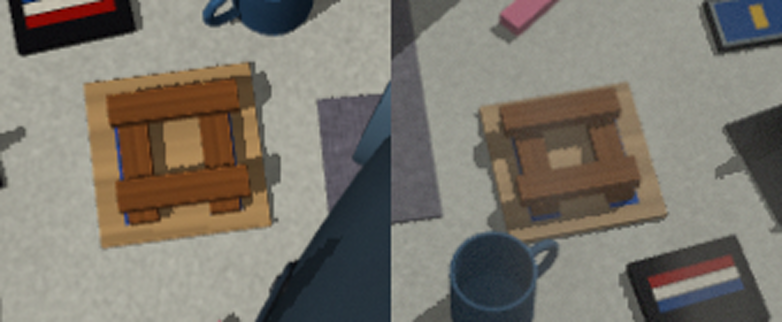

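>>> servo_tool(
  steps=[
    {"dx": -0.02, "dy": -0.17, "dz": 0, "wx": 0, "wy": 0, "wz": -0.022},
    {"dx": -0.04, "dy": -0.34, "dz": 0, "wx": 0, "wy": 0, "wz": -0.044},
    {"dx": -0.06, "dy": -0.51, "dz": 0, "wx": 0, "wy": 0, "wz": -0.066},
    {"dx": -0.08, "dy": -0.68, "dz": 0, "wx": 0, "wy": 0, "wz": -0.088},
    {"dx": -0.1, "dy": -0.86, "dz": 0, "wx": 0, "wy": 0, "wz": -0.11},
  ],
)

```text
time_s: 25.98
eef_pos: [0.5951, -0.2876, 0.1334]
eef_rot: [-0.0, 0.989, 0.146, 0.0]
wrist_force: [-0.5, 0.8, 0.1]
opening: 0.55
grasp_force: 0.0
```

>>> servo_tool(
  steps=[
    {"dx": -0.02, "dy": -0.17, "dz": 0, "wx": 0, "wy": 0, "wz": -0.022},
    {"dx": -0.04, "dy": -0.34, "dz": 0, "wx": 0, "wy": 0, "wz": -0.044},
    {"dx": -0.06, "dy": -0.51, "dz": 0, "wx": 0, "wy": 0, "wz": -0.066},
    {"dx": -0.08, "dy": -0.68, "dz": 0, "wx": 0, "wy": 0, "wz": -0.088},
    {"dx": -0.1, "dy": -0.84, "dz": 0, "wx": 0, "wy": 0, "wz": -0.109},
  ],
)

```text
time_s: 26.4
eef_pos: [0.5851, -0.372, 0.1333]
eef_rot: [-0.0, 1.0, -0.025, 0.0]
wrist_force: [-0.1, 0.2, -0.2]
opening: 0.552
grasp_force: 0.0
```

>>> servo_tool(
  steps=[
    {"dx": 0, "dy": 0, "dz": -0.1, "wx": 0, "wy": 0, "wz": 0},
    {"dx": 0, "dy": 0, "dz": -0.25, "wx": 0, "wy": 0, "wz": 0},
    {"dx": 0, "dy": 0, "dz": -0.4, "wx": 0, "wy": 0, "wz": 0},
    {"dx": 0, "dy": 0, "dz": -0.55, "wx": 0, "wy": 0, "wz": 0},
    {"dx": 0, "dy": 0, "dz": -0.65, "wx": 0, "wy": 0, "wz": 0},
  ],
)

```text
time_s: 26.82
eef_pos: [0.5839, -0.3695, 0.0644]
eef_rot: [-0.002, 1.0, -0.023, -0.002]
wrist_force: [-0.2, -0.6, -0.2]
opening: 0.552
grasp_force: 0.0
```

```bash
python3 - <<'E'
from h import *
stat()
E
```

```text
t26.9 [ 583.3 -369.5   64.2] [-0.002  1.    -0.024 -0.002] yaw-2.7 op0.549 F0.0
P mm [ 574.2 -380.6  -19.3] gap1.0 yaw t-4.8 s-2.6 Pt [ 567.7 -367.8] Ps [ 592.1 -374.2] sz [24. 38.] [ 29. 117.] uv [481. 222.] [195. 302.]
```

>>> servo_tool(
  steps=[
    {"dx": 0, "dy": 0, "dz": -0.2, "wx": 0, "wy": 0, "wz": 0},
    {"dx": 0, "dy": 0, "dz": -0.4, "wx": 0, "wy": 0, "wz": 0},
    {"dx": 0, "dy": 0, "dz": -0.52, "wx": 0, "wy": 0, "wz": 0},
    {"dx": 0, "dy": 0, "dz": -0.59, "wx": 0, "wy": 0, "wz": 0},
    {"dx": 0, "dy": 0, "dz": -0.59, "wx": 0, "wy": 0, "wz": 0},
  ],
)

```text
time_s: 27.33
eef_pos: [0.5841, -0.371, 0.0075]
eef_rot: [-0.001, 1.0, -0.024, -0.001]
wrist_force: [-0.4, -0.4, -0.1]
opening: 0.548
grasp_force: 0.0
```

>>> servo_tool(
  steps=[
    {"dx": 0, "dy": 0, "dz": 0, "wx": 0, "wy": 0, "wz": 0},
    {"dx": 0, "dy": 0, "dz": 0, "wx": 0, "wy": 0, "wz": 0},
    {"dx": 0, "dy": 0, "dz": 0, "wx": 0, "wy": 0, "wz": 0},
    {"dx": 0, "dy": 0, "dz": 0, "wx": 0, "wy": 0, "wz": 0},
    {"dx": 0, "dy": 0, "dz": 0, "wx": 0, "wy": 0, "wz": 0},
  ],
  jaw=0.24,
)

```text
time_s: 27.75
eef_pos: [0.5857, -0.3727, 0.0107]
eef_rot: [0.001, 1.0, -0.025, 0.001]
wrist_force: [-0.3, 0.3, 3.8]
opening: 0.308
grasp_force: 62.2
```

>>> servo_tool(
  steps=[
    {"dx": 0, "dy": 0, "dz": 0.1, "wx": 0, "wy": 0, "wz": 0},
    {"dx": 0, "dy": 0, "dz": 0.3, "wx": 0, "wy": 0, "wz": 0},
    {"dx": 0, "dy": 0, "dz": 0.55, "wx": 0, "wy": 0, "wz": 0},
    {"dx": 0, "dy": 0, "dz": 0.8, "wx": 0, "wy": 0, "wz": 0},
    {"dx": 0, "dy": 0, "dz": 1, "wx": 0, "wy": 0, "wz": 0},
  ],
)

```text
time_s: 28.17
eef_pos: [0.5853, -0.3723, 0.1119]
eef_rot: [0.001, 1.0, -0.024, 0.001]
wrist_force: [1.1, 0.0, -0.4]
opening: 0.309
grasp_force: 61.8
```

>>> servo_tool(
  steps=[
    {"dx": 0.01, "dy": 0.19, "dz": 0, "wx": 0, "wy": 0, "wz": 0.01},
    {"dx": 0.02, "dy": 0.38, "dz": 0, "wx": 0, "wy": 0, "wz": 0.02},
    {"dx": 0.03, "dy": 0.57, "dz": 0, "wx": 0, "wy": 0, "wz": 0.03},
    {"dx": 0.03, "dy": 0.76, "dz": 0, "wx": 0, "wy": 0, "wz": 0.04},
    {"dx": 0.04, "dy": 0.96, "dz": 0, "wx": 0, "wy": 0, "wz": 0.049},
  ],
)

```text
time_s: 28.58
eef_pos: [0.5885, -0.2746, 0.1093]
eef_rot: [-0.0, 0.999, 0.053, -0.0]
wrist_force: [-0.3, 0.2, 0.2]
opening: 0.304
grasp_force: 61.8
```

>>> servo_tool(
  steps=[
    {"dx": 0.01, "dy": 0.19, "dz": 0, "wx": 0, "wy": 0, "wz": 0},
    {"dx": 0.02, "dy": 0.38, "dz": 0, "wx": 0, "wy": 0, "wz": 0},
    {"dx": 0.03, "dy": 0.57, "dz": 0, "wx": 0, "wy": 0, "wz": 0},
    {"dx": 0.03, "dy": 0.76, "dz": 0, "wx": 0, "wy": 0, "wz": 0},
    {"dx": 0.04, "dy": 0.96, "dz": 0, "wx": 0, "wy": 0, "wz": 0},
  ],
)

```text
time_s: 29.0
eef_pos: [0.5924, -0.1784, 0.1092]
eef_rot: [-0.0, 0.999, 0.053, -0.0]
wrist_force: [1.1, 0.3, -0.1]
opening: 0.303
grasp_force: 61.8
```

>>> servo_tool(
  steps=[
    {"dx": 0.01, "dy": 0.19, "dz": 0, "wx": 0, "wy": 0, "wz": 0},
    {"dx": 0.02, "dy": 0.38, "dz": 0, "wx": 0, "wy": 0, "wz": 0},
    {"dx": 0.03, "dy": 0.57, "dz": 0, "wx": 0, "wy": 0, "wz": 0},
    {"dx": 0.03, "dy": 0.76, "dz": 0, "wx": 0, "wy": 0, "wz": 0},
    {"dx": 0.04, "dy": 0.96, "dz": 0, "wx": 0, "wy": 0, "wz": 0},
  ],
)

```text
time_s: 29.42
eef_pos: [0.5963, -0.0825, 0.1093]
eef_rot: [-0.0, 0.999, 0.053, -0.0]
wrist_force: [0.2, -0.4, -0.6]
opening: 0.307
grasp_force: 61.8
```

>>> servo_tool(
  steps=[
    {"dx": 0.01, "dy": 0.19, "dz": 0, "wx": 0, "wy": 0, "wz": 0},
    {"dx": 0.02, "dy": 0.38, "dz": 0, "wx": 0, "wy": 0, "wz": 0},
    {"dx": 0.03, "dy": 0.57, "dz": 0, "wx": 0, "wy": 0, "wz": 0},
    {"dx": 0.03, "dy": 0.76, "dz": 0, "wx": 0, "wy": 0, "wz": 0},
    {"dx": 0.03, "dy": 0.96, "dz": 0, "wx": 0, "wy": 0, "wz": 0},
  ],
)

```text
time_s: 29.83
eef_pos: [0.5994, 0.0134, 0.1093]
eef_rot: [-0.0, 0.999, 0.053, -0.0]
wrist_force: [0.7, -0.7, -1.4]
opening: 0.308
grasp_force: 61.8
```

```bash
python3 - <<'E'
from h import *
stat()
E
```

```text
t29.9 [599.   15.3 109.2] [-0.001  0.999  0.054 -0.   ] yaw6.2 op0.307 F61.8
P mm [ 437.  -387.1   10.2] gap2.8 yaw t4.6 s4.1 Pt [ 436.6 -387.4] Ps [ 439.5 -385.1] sz [ 34. 120.] [ 27. 128.] uv [495. 282.] [193. 247.]
```

>>> servo_tool(
  steps=[
    {"dx": 0, "dy": -0.01, "dz": -0.15, "wx": 0, "wy": 0, "wz": 0},
    {"dx": 0, "dy": -0.01, "dz": -0.3, "wx": 0, "wy": 0, "wz": 0},
    {"dx": 0, "dy": -0.01, "dz": -0.46, "wx": 0, "wy": 0, "wz": 0},
    {"dx": 0, "dy": -0.01, "dz": -0.56, "wx": 0, "wy": 0, "wz": 0},
    {"dx": 0, "dy": -0.01, "dz": -0.585, "wx": 0, "wy": 0, "wz": 0},
  ],
)

```text
time_s: 30.35
eef_pos: [0.5992, 0.0107, 0.0506]
eef_rot: [-0.0, 0.999, 0.053, -0.001]
wrist_force: [-9.1, 0.7, 20.7]
opening: 0.31
grasp_force: 64.3
```

>>> servo_tool(
  steps=[
    {"dx": 0, "dy": 0, "dz": 0, "wx": 0, "wy": 0, "wz": 0},
    {"dx": 0, "dy": 0, "dz": 0, "wx": 0, "wy": 0, "wz": 0},
    {"dx": 0, "dy": 0, "dz": 0, "wx": 0, "wy": 0, "wz": 0},
    {"dx": 0, "dy": 0, "dz": 0, "wx": 0, "wy": 0, "wz": 0},
    {"dx": 0, "dy": 0, "dz": 0, "wx": 0, "wy": 0, "wz": 0},
  ],
  jaw=0.55,
)

```text
time_s: 30.77
eef_pos: [0.6, 0.0109, 0.051]
eef_rot: [0.0, 0.999, 0.052, 0.0]
wrist_force: [-0.0, -0.8, -0.3]
opening: 0.552
grasp_force: 0.0
```

>>> servo_tool(
  steps=[
    {"dx": 0, "dy": 0, "dz": 0.15, "wx": 0, "wy": 0, "wz": 0},
    {"dx": 0, "dy": 0, "dz": 0.3, "wx": 0, "wy": 0, "wz": 0},
    {"dx": 0, "dy": 0, "dz": 0.5, "wx": 0, "wy": 0, "wz": 0},
    {"dx": 0, "dy": 0, "dz": 0.65, "wx": 0, "wy": 0, "wz": 0},
    {"dx": 0, "dy": 0, "dz": 0.8, "wx": 0, "wy": 0, "wz": 0},
  ],
)

```text
time_s: 31.18
eef_pos: [0.6001, 0.011, 0.1319]
eef_rot: [0.0, 0.999, 0.052, 0.0]
wrist_force: [0.3, 0.4, 0.3]
opening: 0.552
grasp_force: 0.0
```

>>> servo_tool(
  steps=[
    {"dx": -0.08, "dy": -0.2, "dz": 0, "wx": 0, "wy": 0, "wz": 0},
    {"dx": -0.16, "dy": -0.4, "dz": 0, "wx": 0, "wy": 0, "wz": 0},
    {"dx": -0.24, "dy": -0.6, "dz": 0, "wx": 0, "wy": 0, "wz": 0},
    {"dx": -0.32, "dy": -0.8, "dz": 0, "wx": 0, "wy": 0, "wz": 0},
    {"dx": -0.4, "dy": -1, "dz": 0, "wx": 0, "wy": 0, "wz": -0.01},
  ],
)

```text
time_s: 31.6
eef_pos: [0.5595, -0.0898, 0.131]
eef_rot: [0.0, 0.999, 0.037, 0.0]
wrist_force: [-1.1, 0.2, 0.3]
opening: 0.548
grasp_force: 0.0
```

>>> servo_tool(
  steps=[
    {"dx": -0.08, "dy": -0.2, "dz": 0, "wx": 0, "wy": 0, "wz": 0},
    {"dx": -0.16, "dy": -0.4, "dz": 0, "wx": 0, "wy": 0, "wz": 0},
    {"dx": -0.24, "dy": -0.6, "dz": 0, "wx": 0, "wy": 0, "wz": 0},
    {"dx": -0.32, "dy": -0.8, "dz": 0, "wx": 0, "wy": 0, "wz": 0},
    {"dx": -0.4, "dy": -1, "dz": 0, "wx": 0, "wy": 0, "wz": 0},
  ],
)

```text
time_s: 32.02
eef_pos: [0.5195, -0.19, 0.131]
eef_rot: [0.0, 0.999, 0.037, 0.0]
wrist_force: [0.2, 0.1, 0.4]
opening: 0.55
grasp_force: 0.0
```

>>> servo_tool(
  steps=[
    {"dx": -0.08, "dy": -0.2, "dz": 0, "wx": 0, "wy": 0, "wz": 0},
    {"dx": -0.16, "dy": -0.4, "dz": 0, "wx": 0, "wy": 0, "wz": 0},
    {"dx": -0.24, "dy": -0.6, "dz": 0, "wx": 0, "wy": 0, "wz": 0},
    {"dx": -0.32, "dy": -0.8, "dz": 0, "wx": 0, "wy": 0, "wz": 0},
    {"dx": -0.4, "dy": -1, "dz": 0, "wx": 0, "wy": 0, "wz": 0},
  ],
)

```text
time_s: 32.43
eef_pos: [0.4794, -0.29, 0.1309]
eef_rot: [0.0, 0.999, 0.037, 0.0]
wrist_force: [0.5, -0.3, 0.4]
opening: 0.543
grasp_force: 0.0
```

```bash
python3 - <<'E'
from h import *
ct,cs=stat()
for c in(ct,cs): placed(c,.035,c is cs)
save("g6",np.hstack([ct["frame"][150:290,210:380],cs["frame"][220:360,300:470]]),2.3)
E
```

```text
t32.5 [ 479.1 -291.8  131.1] [0.001 0.999 0.035 0.   ] yaw4.0 op0.544 F0.0
placed [589.4  46.5  35. ] 6.0 [121. 133.]
placed [590.3  51.1  35. ] 83.0 [127. 135.]
```

View pics/g6.png

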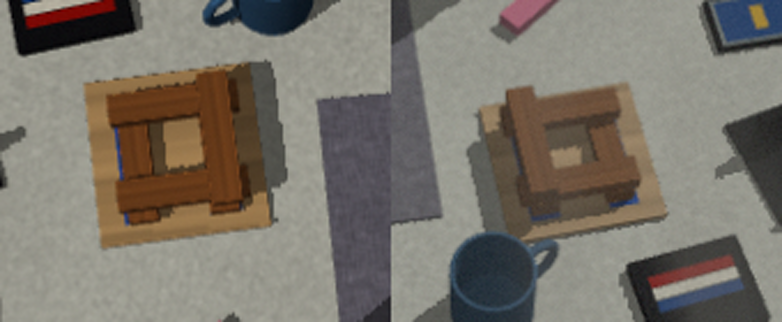

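>>> servo_tool(
  steps=[
    {"dx": -0.13, "dy": -0.3, "dz": 0, "wx": 0, "wy": 0, "wz": 0},
    {"dx": -0.26, "dy": -0.65, "dz": 0, "wx": 0, "wy": 0, "wz": 0},
    {"dx": -0.39, "dy": -0.95, "dz": -0.05, "wx": 0, "wy": 0, "wz": 0},
    {"dx": -0.39, "dy": -0.95, "dz": -0.25, "wx": 0, "wy": 0, "wz": 0},
    {"dx": -0.39, "dy": -0.95, "dz": -0.45, "wx": 0, "wy": 0, "wz": 0},
  ],
)

```text
time_s: 32.95
eef_pos: [0.4412, -0.3863, 0.0866]
eef_rot: [0.001, 0.999, 0.035, 0.001]
wrist_force: [-0.3, 0.4, -0.6]
opening: 0.546
grasp_force: 0.0
```

>>> servo_tool(
  steps=[
    {"dx": 0, "dy": 0, "dz": -0.2, "wx": 0, "wy": 0, "wz": 0},
    {"dx": 0, "dy": 0, "dz": -0.45, "wx": 0, "wy": 0, "wz": 0},
    {"dx": 0, "dy": 0, "dz": -0.65, "wx": 0, "wy": 0, "wz": 0},
    {"dx": 0, "dy": 0, "dz": -0.77, "wx": 0, "wy": 0, "wz": 0},
    {"dx": 0, "dy": 0, "dz": -0.77, "wx": 0, "wy": 0, "wz": 0},
  ],
)

```text
time_s: 33.37
eef_pos: [0.4398, -0.3815, 0.0059]
eef_rot: [-0.002, 0.999, 0.037, -0.002]
wrist_force: [0.9, 0.2, 0.0]
opening: 0.546
grasp_force: 0.0
```

>>> servo_tool(
  steps=[
    {"dx": 0, "dy": 0, "dz": 0, "wx": 0, "wy": 0, "wz": 0},
    {"dx": 0, "dy": 0, "dz": 0, "wx": 0, "wy": 0, "wz": 0},
    {"dx": 0, "dy": 0, "dz": 0, "wx": 0, "wy": 0, "wz": 0},
    {"dx": 0, "dy": 0, "dz": 0, "wx": 0, "wy": 0, "wz": 0},
    {"dx": 0, "dy": 0, "dz": 0, "wx": 0, "wy": 0, "wz": 0},
  ],
  jaw=0.24,
)

```text
time_s: 33.78
eef_pos: [0.4416, -0.3847, 0.01]
eef_rot: [0.001, 0.999, 0.037, 0.001]
wrist_force: [-0.2, 0.2, 4.0]
opening: 0.304
grasp_force: 61.7
```

>>> servo_tool(
  steps=[
    {"dx": 0, "dy": 0, "dz": 0.1, "wx": 0, "wy": 0, "wz": 0},
    {"dx": 0, "dy": 0, "dz": 0.3, "wx": 0, "wy": 0, "wz": 0},
    {"dx": 0, "dy": 0, "dz": 0.55, "wx": 0, "wy": 0, "wz": 0},
    {"dx": 0, "dy": 0, "dz": 0.8, "wx": 0, "wy": 0, "wz": 0},
    {"dx": 0, "dy": 0, "dz": 1, "wx": 0, "wy": 0, "wz": 0},
  ],
)

```text
time_s: 34.2
eef_pos: [0.4413, -0.3845, 0.1115]
eef_rot: [0.001, 0.999, 0.037, 0.001]
wrist_force: [0.6, 0.0, -0.1]
opening: 0.307
grasp_force: 61.3
```

>>> servo_tool(
  steps=[
    {"dx": 0.06, "dy": 0.19, "dz": 0, "wx": 0, "wy": 0, "wz": 0},
    {"dx": 0.12, "dy": 0.38, "dz": 0, "wx": 0, "wy": 0, "wz": 0},
    {"dx": 0.18, "dy": 0.57, "dz": 0, "wx": 0, "wy": 0, "wz": 0},
    {"dx": 0.24, "dy": 0.76, "dz": 0, "wx": 0, "wy": 0, "wz": 0},
    {"dx": 0.3, "dy": 0.96, "dz": 0, "wx": 0, "wy": 0, "wz": 0.012},
  ],
)

```text
time_s: 34.62
eef_pos: [0.4712, -0.2874, 0.1098]
eef_rot: [0.0, 0.998, 0.055, 0.0]
wrist_force: [0.1, 0.4, -1.3]
opening: 0.306
grasp_force: 61.3
```

>>> servo_tool(
  steps=[
    {"dx": 0.06, "dy": 0.19, "dz": 0, "wx": 0, "wy": 0, "wz": 0},
    {"dx": 0.12, "dy": 0.38, "dz": 0, "wx": 0, "wy": 0, "wz": 0},
    {"dx": 0.18, "dy": 0.57, "dz": 0, "wx": 0, "wy": 0, "wz": 0},
    {"dx": 0.24, "dy": 0.76, "dz": 0, "wx": 0, "wy": 0, "wz": 0},
    {"dx": 0.3, "dy": 0.96, "dz": 0, "wx": 0, "wy": 0, "wz": 0},
  ],
)

```text
time_s: 35.03
eef_pos: [0.5012, -0.1913, 0.1098]
eef_rot: [0.0, 0.998, 0.055, 0.0]
wrist_force: [0.2, 0.1, -0.5]
opening: 0.308
grasp_force: 61.3
```

>>> servo_tool(
  steps=[
    {"dx": 0.06, "dy": 0.19, "dz": 0, "wx": 0, "wy": 0, "wz": 0},
    {"dx": 0.12, "dy": 0.38, "dz": 0, "wx": 0, "wy": 0, "wz": 0},
    {"dx": 0.18, "dy": 0.57, "dz": 0, "wx": 0, "wy": 0, "wz": 0},
    {"dx": 0.24, "dy": 0.76, "dz": 0, "wx": 0, "wy": 0, "wz": 0},
    {"dx": 0.3, "dy": 0.96, "dz": 0, "wx": 0, "wy": 0, "wz": 0},
  ],
)

```text
time_s: 35.45
eef_pos: [0.5313, -0.0952, 0.1097]
eef_rot: [0.0, 0.998, 0.055, 0.0]
wrist_force: [0.4, -0.5, -1.0]
opening: 0.309
grasp_force: 61.3
```

>>> servo_tool(
  steps=[
    {"dx": 0.06, "dy": 0.19, "dz": 0, "wx": 0, "wy": 0, "wz": 0},
    {"dx": 0.12, "dy": 0.38, "dz": 0, "wx": 0, "wy": 0, "wz": 0},
    {"dx": 0.18, "dy": 0.57, "dz": 0, "wx": 0, "wy": 0, "wz": 0},
    {"dx": 0.24, "dy": 0.76, "dz": 0, "wx": 0, "wy": 0, "wz": 0},
    {"dx": 0.3, "dy": 0.96, "dz": 0, "wx": 0, "wy": 0, "wz": 0},
  ],
)

```text
time_s: 35.87
eef_pos: [0.5613, 0.0008, 0.1098]
eef_rot: [0.0, 0.998, 0.056, 0.0]
wrist_force: [-0.2, 0.1, -0.4]
opening: 0.307
grasp_force: 61.3
```

>>> servo_tool(
  steps=[
    {"dx": 0.06, "dy": 0.2, "dz": 0, "wx": 0, "wy": 0, "wz": 0},
    {"dx": 0.12, "dy": 0.4, "dz": 0, "wx": 0, "wy": 0, "wz": 0},
    {"dx": 0.2, "dy": 0.6, "dz": 0, "wx": 0, "wy": 0, "wz": 0},
    {"dx": 0.28, "dy": 0.8, "dz": 0, "wx": 0, "wy": 0, "wz": 0},
    {"dx": 0.3, "dy": 0.96, "dz": 0, "wx": 0, "wy": 0, "wz": 0},
  ],
)

```text
time_s: 36.28
eef_pos: [0.592, 0.0974, 0.1099]
eef_rot: [-0.0, 0.998, 0.056, 0.001]
wrist_force: [-0.3, 0.3, -0.7]
opening: 0.309
grasp_force: 61.3
```

```bash
python3 - <<'E'
from h import *
stat()
E
```

```text
t36.4 [591.2  98.3 109.6] [-0.     0.998  0.057  0.   ] yaw6.5 op0.312 F61.3
```

>>> servo_tool(
  steps=[
    {"dx": 0, "dy": -0.03, "dz": -0.15, "wx": 0, "wy": 0, "wz": 0},
    {"dx": 0, "dy": -0.03, "dz": -0.3, "wx": 0, "wy": 0, "wz": 0},
    {"dx": 0, "dy": -0.03, "dz": -0.46, "wx": 0, "wy": 0, "wz": 0},
    {"dx": 0, "dy": -0.03, "dz": -0.56, "wx": 0, "wy": 0, "wz": 0},
    {"dx": 0, "dy": -0.03, "dz": -0.585, "wx": 0, "wy": 0, "wz": 0},
  ],
)

```text
time_s: 36.8
eef_pos: [0.59, 0.0922, 0.05]
eef_rot: [0.0, 0.998, 0.055, -0.001]
wrist_force: [-8.7, -0.9, 18.7]
opening: 0.308
grasp_force: 63.5
```

>>> servo_tool(
  steps=[
    {"dx": 0, "dy": 0, "dz": 0, "wx": 0, "wy": 0, "wz": 0},
    {"dx": 0, "dy": 0, "dz": 0, "wx": 0, "wy": 0, "wz": 0},
    {"dx": 0, "dy": 0, "dz": 0, "wx": 0, "wy": 0, "wz": 0},
    {"dx": 0, "dy": 0, "dz": 0, "wx": 0, "wy": 0, "wz": 0},
    {"dx": 0, "dy": 0, "dz": 0, "wx": 0, "wy": 0, "wz": 0},
  ],
  jaw=0.55,
)

```text
time_s: 37.22
eef_pos: [0.5911, 0.0929, 0.0507]
eef_rot: [0.0, 0.998, 0.056, 0.0]
wrist_force: [0.5, 0.8, 0.2]
opening: 0.549
grasp_force: 0.0
```

>>> servo_tool(
  steps=[
    {"dx": 0, "dy": 0, "dz": 0.15, "wx": 0, "wy": 0, "wz": 0},
    {"dx": 0, "dy": 0, "dz": 0.3, "wx": 0, "wy": 0, "wz": 0},
    {"dx": 0, "dy": 0, "dz": 0.5, "wx": 0, "wy": 0, "wz": 0},
    {"dx": 0, "dy": 0, "dz": 0.7, "wx": 0, "wy": 0, "wz": 0},
    {"dx": 0, "dy": 0, "dz": 0.9, "wx": 0, "wy": 0, "wz": 0},
  ],
)

```text
time_s: 37.63
eef_pos: [0.5907, 0.093, 0.1412]
eef_rot: [-0.0, 0.998, 0.056, -0.0]
wrist_force: [0.2, -0.2, 0.5]
opening: 0.55
grasp_force: 0.0
```

>>> servo_tool(
  steps=[
    {"dx": -0.2, "dy": 0, "dz": 0, "wx": 0, "wy": 0, "wz": 0.03},
    {"dx": -0.4, "dy": 0, "dz": 0, "wx": 0, "wy": 0, "wz": 0.06},
    {"dx": -0.6, "dy": 0, "dz": 0, "wx": 0, "wy": 0, "wz": 0.09},
    {"dx": -0.8, "dy": 0, "dz": 0, "wx": 0, "wy": 0, "wz": 0.12},
    {"dx": -1, "dy": 0, "dz": 0, "wx": 0, "wy": 0, "wz": 0.15},
  ],
)

```text
time_s: 38.05
eef_pos: [0.49, 0.093, 0.1404]
eef_rot: [0.0, 0.957, 0.289, 0.0]
wrist_force: [-0.8, -0.5, -0.3]
opening: 0.553
grasp_force: 0.0
```

>>> servo_tool(
  steps=[
    {"dx": -0.2, "dy": 0, "dz": 0, "wx": 0, "wy": 0, "wz": 0.03},
    {"dx": -0.4, "dy": 0, "dz": 0, "wx": 0, "wy": 0, "wz": 0.06},
    {"dx": -0.6, "dy": 0, "dz": 0, "wx": 0, "wy": 0, "wz": 0.09},
    {"dx": -0.8, "dy": 0, "dz": 0, "wx": 0, "wy": 0, "wz": 0.12},
    {"dx": -1, "dy": 0, "dz": 0, "wx": 0, "wy": 0, "wz": 0.15},
  ],
  jaw=1,
)

```text
time_s: 38.47
eef_pos: [0.39, 0.093, 0.1404]
eef_rot: [0.0, 0.863, 0.505, 0.0]
wrist_force: [0.2, 0.3, 0.5]
opening: 1.0
grasp_force: 0.0
```

```bash
cat >> h.py <<'E'
def phone():
    ct,cs=cam("top"),cam("scene"); u={}
    for n,c in(("t",ct),("s",cs)):
        for b in blobs(c,*BL,.009,(.3,.7,.17,.42),200): print("phone",n,np.round(b["P"]*1000,1),round(b["yaw"],1),np.round(b["size"])); u[n]=b["uv"]
    if len(u)==2: print(tri(ct,u["t"],cs,u["s"]))
    return ct,cs
E
python3 - <<'E'
from h import *
stat();ct,cs=phone()
save("g7",np.hstack([ct["frame"][150:320,110:330],cs["frame"][180:350,320:540]]),1.8)
E
```

```text
t38.6 [388.3  93.3 139.9] [-0.     0.864  0.504 -0.001] yaw60.5 op1.000 F0.0
phone s [435.9 297.7   9. ] -84.5 [ 48. 124.]
```

View pics/g7.png

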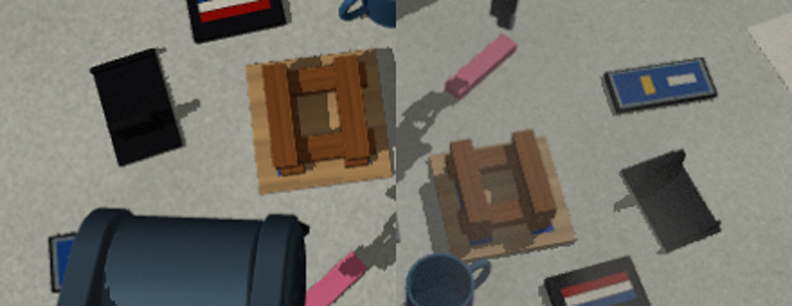

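>>> servo_tool(
  steps=[
    {"dx": 0.04, "dy": 0.2, "dz": 0, "wx": 0, "wy": 0, "wz": 0.02},
    {"dx": 0.08, "dy": 0.4, "dz": 0, "wx": 0, "wy": 0, "wz": 0.04},
    {"dx": 0.12, "dy": 0.6, "dz": 0, "wx": 0, "wy": 0, "wz": 0.06},
    {"dx": 0.16, "dy": 0.8, "dz": 0, "wx": 0, "wy": 0, "wz": 0.08},
    {"dx": 0.2, "dy": 1, "dz": 0, "wx": 0, "wy": 0, "wz": 0.1},
  ],
  jaw=0.92,
)

```text
time_s: 39.08
eef_pos: [0.4124, 0.1941, 0.1405]
eef_rot: [0.0, 0.775, 0.632, 0.001]
wrist_force: [0.7, -0.4, -1.0]
opening: 0.919
grasp_force: 0.0
```

>>> servo_tool(
  steps=[
    {"dx": 0.05, "dy": 0.2, "dz": 0, "wx": 0, "wy": 0, "wz": 0.02},
    {"dx": 0.1, "dy": 0.4, "dz": 0, "wx": 0, "wy": 0, "wz": 0.04},
    {"dx": 0.16, "dy": 0.6, "dz": 0, "wx": 0, "wy": 0, "wz": 0.06},
    {"dx": 0.22, "dy": 0.8, "dz": 0, "wx": 0, "wy": 0, "wz": 0.08},
    {"dx": 0.28, "dy": 1, "dz": 0, "wx": 0, "wy": 0, "wz": 0.096},
  ],
)

```text
time_s: 39.5
eef_pos: [0.4403, 0.2945, 0.1403]
eef_rot: [0.0, 0.671, 0.742, 0.0]
wrist_force: [0.3, 0.2, -0.8]
opening: 0.918
grasp_force: 0.0
```

>>> servo_tool(
  steps=[
    {"dx": 0, "dy": 0.05, "dz": -0.15, "wx": 0, "wy": 0, "wz": 0},
    {"dx": 0, "dy": 0.05, "dz": -0.35, "wx": 0, "wy": 0, "wz": 0},
    {"dx": 0, "dy": 0.05, "dz": -0.6, "wx": 0, "wy": 0, "wz": 0},
    {"dx": 0, "dy": 0.05, "dz": -0.8, "wx": 0, "wy": 0, "wz": 0},
    {"dx": 0, "dy": 0.05, "dz": -0.9, "wx": 0, "wy": 0, "wz": 0},
  ],
)

```text
time_s: 39.92
eef_pos: [0.4384, 0.2978, 0.0475]
eef_rot: [-0.001, 0.672, 0.741, -0.001]
wrist_force: [-1.2, 0.2, -0.7]
opening: 0.917
grasp_force: 0.0
```

```bash
python3 - <<'E'
from h import *
stat();ct,cs=phone()
save("g8",np.hstack([ct["frame"][230:350,100:260],cs["frame"][165:285,390:550]]),2.5)
E
```

```text
t40.0 [438.1 297.6  48.3] [-0.001  0.672  0.741 -0.002] yaw95.6 op0.922 F0.0
phone t [434.2 274.9   9. ] -84.3 [51. 89.]
phone s [439.  279.3   9. ] -84.6 [48. 88.]
(array([0.43458034, 0.27929709, 0.00188009]), np.float64(0.004139568383384159))
```

View pics/g8.png

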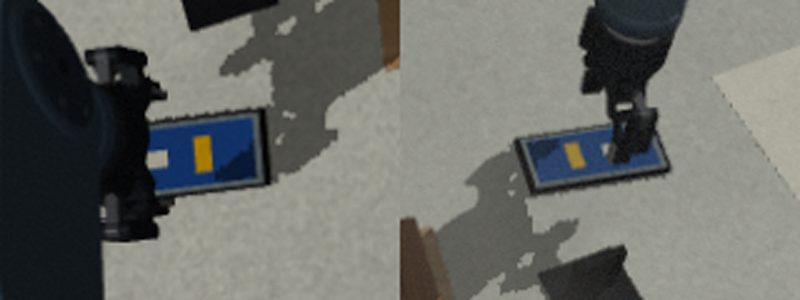

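>>> servo_tool(
  steps=[
    {"dx": -0.01, "dy": 0, "dz": -0.15, "wx": 0, "wy": 0, "wz": 0},
    {"dx": -0.01, "dy": 0, "dz": -0.3, "wx": 0, "wy": 0, "wz": 0},
    {"dx": -0.01, "dy": 0, "dz": -0.42, "wx": 0, "wy": 0, "wz": 0},
    {"dx": -0.01, "dy": 0, "dz": -0.5, "wx": 0, "wy": 0, "wz": 0},
    {"dx": -0.01, "dy": 0, "dz": -0.54, "wx": 0, "wy": 0, "wz": 0},
  ],
)

```text
time_s: 40.53
eef_pos: [0.438, 0.298, -0.0041]
eef_rot: [-0.0, 0.671, 0.741, -0.0]
wrist_force: [0.3, -0.0, -0.3]
opening: 0.918
grasp_force: 0.0
```

>>> servo_tool(
  steps=[
    {"dx": 0, "dy": 0, "dz": 0, "wx": 0, "wy": 0, "wz": 0},
    {"dx": 0, "dy": 0, "dz": 0, "wx": 0, "wy": 0, "wz": 0},
    {"dx": 0, "dy": 0, "dz": 0, "wx": 0, "wy": 0, "wz": 0},
    {"dx": 0, "dy": 0, "dz": 0, "wx": 0, "wy": 0, "wz": 0},
    {"dx": 0, "dy": 0, "dz": 0, "wx": 0, "wy": 0, "wz": 0},
  ],
  jaw=0.8,
)

```text
time_s: 40.95
eef_pos: [0.4383, 0.2982, -0.0032]
eef_rot: [0.0, 0.671, 0.741, 0.0]
wrist_force: [-0.3, -0.0, 1.6]
opening: 0.8
grasp_force: 0.3
```

>>> servo_tool(
  steps=[
    {"dx": 0, "dy": 0, "dz": 0, "wx": 0, "wy": 0, "wz": 0},
    {"dx": 0, "dy": 0, "dz": 0, "wx": 0, "wy": 0, "wz": 0},
    {"dx": 0, "dy": 0, "dz": 0, "wx": 0, "wy": 0, "wz": 0},
    {"dx": 0, "dy": 0, "dz": 0, "wx": 0, "wy": 0, "wz": 0},
    {"dx": 0, "dy": 0, "dz": 0, "wx": 0, "wy": 0, "wz": 0},
  ],
  jaw=0.78,
)

```text
time_s: 41.37
eef_pos: [0.438, 0.298, -0.0036]
eef_rot: [0.0, 0.671, 0.741, 0.0]
wrist_force: [-0.6, 0.3, -0.3]
opening: 0.779
grasp_force: 0.3
```

>>> servo_tool(
  steps=[
    {"dx": 0, "dy": 0, "dz": 0, "wx": 0, "wy": 0, "wz": 0},
    {"dx": 0, "dy": 0, "dz": 0, "wx": 0, "wy": 0, "wz": 0},
    {"dx": 0, "dy": 0, "dz": 0, "wx": 0, "wy": 0, "wz": 0},
    {"dx": 0, "dy": 0, "dz": 0, "wx": 0, "wy": 0, "wz": 0},
    {"dx": 0, "dy": 0, "dz": 0, "wx": 0, "wy": 0, "wz": 0},
  ],
  jaw=0.774,
)

```text
time_s: 41.78
eef_pos: [0.4379, 0.298, -0.0037]
eef_rot: [-0.0, 0.671, 0.741, -0.0]
wrist_force: [-1.2, -0.2, 0.6]
opening: 0.771
grasp_force: 0.5
```

>>> servo_tool(
  steps=[
    {"dx": 0, "dy": 0, "dz": 0, "wx": 0, "wy": 0, "wz": 0},
    {"dx": 0, "dy": 0, "dz": 0, "wx": 0, "wy": 0, "wz": 0},
    {"dx": 0, "dy": 0, "dz": 0, "wx": 0, "wy": 0, "wz": 0},
    {"dx": 0, "dy": 0, "dz": 0, "wx": 0, "wy": 0, "wz": 0},
    {"dx": 0, "dy": 0, "dz": 0, "wx": 0, "wy": 0, "wz": 0},
  ],
  jaw=0.771,
)

```text
time_s: 42.2
eef_pos: [0.4378, 0.298, -0.0037]
eef_rot: [-0.0, 0.671, 0.741, -0.0]
wrist_force: [-1.7, 0.3, 1.0]
opening: 0.774
grasp_force: 3.2
```

>>> servo_tool(
  steps=[
    {"dx": 0, "dy": 0, "dz": 0, "wx": 0, "wy": 0, "wz": 0},
    {"dx": 0, "dy": 0, "dz": 0, "wx": 0, "wy": 0, "wz": 0},
    {"dx": 0, "dy": 0, "dz": 0, "wx": 0, "wy": 0, "wz": 0},
    {"dx": 0, "dy": 0, "dz": 0, "wx": 0, "wy": 0, "wz": 0},
    {"dx": 0, "dy": 0, "dz": 0, "wx": 0, "wy": 0, "wz": 0},
  ],
  jaw=0.768,
)

```text
time_s: 42.62
eef_pos: [0.4379, 0.298, -0.0036]
eef_rot: [-0.0, 0.671, 0.741, -0.0]
wrist_force: [-2.1, -1.3, 3.6]
opening: 0.769
grasp_force: 8.3
```

>>> servo_tool(
  steps=[
    {"dx": 0, "dy": 0, "dz": 0, "wx": 0, "wy": 0, "wz": 0},
    {"dx": 0, "dy": 0, "dz": 0, "wx": 0, "wy": 0, "wz": 0},
    {"dx": 0, "dy": 0, "dz": 0, "wx": 0, "wy": 0, "wz": 0},
    {"dx": 0, "dy": 0, "dz": 0, "wx": 0, "wy": 0, "wz": 0},
    {"dx": 0, "dy": 0, "dz": 0, "wx": 0, "wy": 0, "wz": 0},
  ],
  jaw=0.766,
)

```text
time_s: 43.03
eef_pos: [0.4379, 0.298, -0.0036]
eef_rot: [-0.0, 0.671, 0.741, -0.0]
wrist_force: [-2.8, -0.6, 4.9]
opening: 0.77
grasp_force: 11.6
```

>>> servo_tool(
  steps=[
    {"dx": 0, "dy": 0, "dz": 0.05, "wx": 0, "wy": 0, "wz": 0},
    {"dx": 0, "dy": 0, "dz": 0.12, "wx": 0, "wy": 0, "wz": 0},
    {"dx": 0, "dy": 0, "dz": 0.2, "wx": 0, "wy": 0, "wz": 0},
    {"dx": 0, "dy": 0, "dz": 0.3, "wx": 0, "wy": 0, "wz": 0},
    {"dx": 0, "dy": 0, "dz": 0.4, "wx": 0, "wy": 0, "wz": 0},
  ],
)

```text
time_s: 43.45
eef_pos: [0.4382, 0.2981, 0.0374]
eef_rot: [0.0, 0.671, 0.741, 0.0]
wrist_force: [0.3, 0.3, -1.9]
opening: 0.768
grasp_force: 11.6
```

>>> servo_tool(
  steps=[
    {"dx": 0, "dy": 0, "dz": 0.1, "wx": 0, "wy": 0, "wz": 0},
    {"dx": 0, "dy": 0, "dz": 0.25, "wx": 0, "wy": 0, "wz": 0},
    {"dx": 0, "dy": 0, "dz": 0.4, "wx": 0, "wy": 0, "wz": 0},
    {"dx": 0, "dy": 0, "dz": 0.55, "wx": 0, "wy": 0, "wz": 0},
    {"dx": 0, "dy": 0, "dz": 0.7, "wx": 0, "wy": 0, "wz": 0},
  ],
)

```text
time_s: 43.87
eef_pos: [0.4381, 0.298, 0.108]
eef_rot: [0.0, 0.671, 0.741, 0.0]
wrist_force: [-0.6, 0.4, -1.6]
opening: 0.763
grasp_force: 11.6
```

```bash
python3 - <<'E'
from h import *
stat();ct,cs=cam("top"),cam("scene")
save("g9",np.hstack([ct["frame"][200:350,60:260],cs["frame"][130:280,390:590]]),1.9)
E
```

```text
t44.0 [440.1 298.9 109.8] [0.001 0.671 0.741 0.003] yaw95.7 op0.770 F11.6
```

View pics/g9.png

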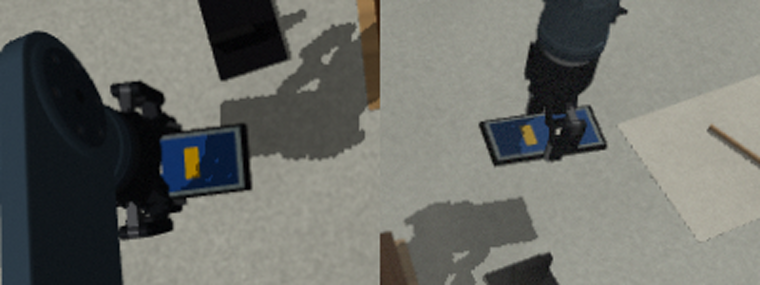

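```bash
python3 - <<'E'
from h import *
ct,cs=cam("top"),cam("scene")
print(tri(ct,(190,282.1),cs,(447.6,205.5)))
for z in(.118,.122): print(onz(cs,[(447.6,205.5),(506.8,196.8)],z), onz(ct,[(190,282.1)],z))
print(ctrl.get_obs()["eef_pos"],ctrl.get_obs()["grasp_force"])
E
```

```text
(array([0.44611489, 0.22755271, 0.11718794]), np.float64(0.0017871887383850446))
[[0.44651333 0.22824598 0.118     ]
 [0.43294778 0.3760166  0.118     ]] [[0.44603866 0.22637349 0.118     ]]
[[0.44946371 0.22707494 0.122     ]
 [0.43594539 0.37433096 0.122     ]] [[0.4457155  0.22516332 0.122     ]]
[0.4372451  0.29770376 0.105472  ] 11.639031171798706
```

>>> servo_tool(
  steps=[
    {"dx": 0.08, "dy": -0.02, "dz": 0.02, "wx": 0, "wy": 0, "wz": -0.02},
    {"dx": 0.19, "dy": -0.04, "dz": 0.05, "wx": 0, "wy": 0, "wz": -0.05},
    {"dx": 0.31, "dy": -0.06, "dz": 0.08, "wx": 0, "wy": 0, "wz": -0.082},
    {"dx": 0.43, "dy": -0.08, "dz": 0.1, "wx": 0, "wy": 0, "wz": -0.114},
    {"dx": 0.54, "dy": -0.1, "dz": 0.12, "wx": 0, "wy": 0, "wz": -0.146},
  ],
)

```text
time_s: 44.58
eef_pos: [0.4918, 0.2876, 0.1171]
eef_rot: [-0.0, 0.824, 0.567, -0.001]
wrist_force: [0.1, 0.4, -1.2]
opening: 0.768
grasp_force: 11.6
```

>>> servo_tool(
  steps=[
    {"dx": 0.11, "dy": -0.02, "dz": 0, "wx": 0, "wy": 0, "wz": -0.03},
    {"dx": 0.22, "dy": -0.04, "dz": 0, "wx": 0, "wy": 0, "wz": -0.059},
    {"dx": 0.33, "dy": -0.06, "dz": 0, "wx": 0, "wy": 0, "wz": -0.088},
    {"dx": 0.44, "dy": -0.08, "dz": 0, "wx": 0, "wy": 0, "wz": -0.117},
    {"dx": 0.54, "dy": -0.1, "dz": 0, "wx": 0, "wy": 0, "wz": -0.146},
  ],
)

```text
time_s: 45.0
eef_pos: [0.5457, 0.2776, 0.1166]
eef_rot: [-0.0, 0.931, 0.365, -0.001]
wrist_force: [-0.1, 0.3, -2.1]
opening: 0.768
grasp_force: 11.6
```

>>> servo_tool(
  steps=[
    {"dx": 0.13, "dy": -0.02, "dz": 0, "wx": 0, "wy": 0, "wz": -0.035},
    {"dx": 0.26, "dy": -0.05, "dz": 0, "wx": 0, "wy": 0, "wz": -0.07},
    {"dx": 0.39, "dy": -0.08, "dz": 0, "wx": 0, "wy": 0, "wz": -0.1},
    {"dx": 0.49, "dy": -0.1, "dz": 0, "wx": 0, "wy": 0, "wz": -0.13},
    {"dx": 0.54, "dy": -0.11, "dz": 0, "wx": 0, "wy": 0, "wz": -0.145},
  ],
)

```text
time_s: 45.42
eef_pos: [0.6004, 0.2662, 0.1165]
eef_rot: [0.0, 0.989, 0.145, -0.001]
wrist_force: [-0.9, 0.1, -1.2]
opening: 0.766
grasp_force: 11.6
```

>>> servo_tool(
  steps=[
    {"dx": 0, "dy": 0, "dz": 0, "wx": -0.004, "wy": 0.014, "wz": 0},
    {"dx": 0, "dy": 0, "dz": 0, "wx": -0.01, "wy": 0.034, "wz": 0},
    {"dx": 0, "dy": 0, "dz": 0, "wx": -0.017, "wy": 0.055, "wz": 0},
    {"dx": 0, "dy": 0, "dz": 0, "wx": -0.023, "wy": 0.075, "wz": 0},
    {"dx": 0, "dy": 0, "dz": 0, "wx": -0.029, "wy": 0.095, "wz": 0},
  ],
)

```text
time_s: 45.83
eef_pos: [0.5994, 0.2668, 0.1169]
eef_rot: [0.023, 0.977, 0.146, -0.156]
wrist_force: [0.2, 0.4, -1.0]
opening: 0.763
grasp_force: 11.7
```

>>> servo_tool(
  steps=[
    {"dx": 0, "dy": 0, "dz": 0, "wx": -0.006, "wy": 0.02, "wz": 0},
    {"dx": 0, "dy": 0, "dz": 0, "wx": -0.012, "wy": 0.04, "wz": 0},
    {"dx": 0, "dy": 0, "dz": 0, "wx": -0.018, "wy": 0.06, "wz": 0},
    {"dx": 0, "dy": 0, "dz": 0, "wx": -0.024, "wy": 0.08, "wz": 0},
    {"dx": 0, "dy": 0, "dz": 0, "wx": -0.029, "wy": 0.094, "wz": 0},
  ],
)

```text
time_s: 46.25
eef_pos: [0.5994, 0.2666, 0.1159]
eef_rot: [0.046, 0.941, 0.14, -0.305]
wrist_force: [-0.2, 0.7, -2.0]
opening: 0.765
grasp_force: 11.7
```

```bash
python3 - <<'E'
from h import *
from scipy.spatial.transform import Rotation as R
o=ctrl.get_obs();q=o["eef_rot"];m=R.from_quat([q[1],q[2],q[3],q[0]]).as_matrix()
print(o["eef_pos"],o["q"],o["grasp_force"],"tool axes\n",m.round(3)); print("target z", [-.555,-.17,-.814], "yaw x", np.degrees(np.arctan2(m[1,0],m[0,0])),"y ang",np.degrees(np.arctan2(m[1,1],m[0,1])))
ct,cs=cam("top"),cam("scene")
save("g10",np.hstack([ct["frame"][120:280,100:300],cs["frame"][200:360,390:590]]),1.9)
E
```

```text
[0.59943538 0.26662415 0.11588813] [ 0.25127722  0.93330528  0.86649675 -0.02922694  1.96806335  1.52337507] 11.671058535575867 tool axes
 [[ 0.775  0.292 -0.561]
 [ 0.236 -0.956 -0.172]
 [-0.587  0.001 -0.81 ]]
target z [-0.555, -0.17, -0.814] yaw x 16.95131344560661 y ang -73.02166916968471
```

View pics/g10.png

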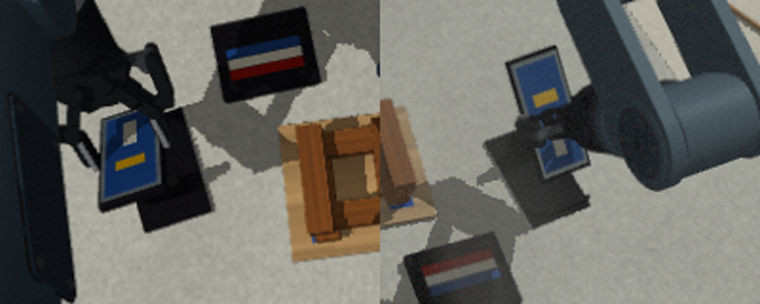

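>>> servo_tool(
  steps=[
    {"dx": -0.02, "dy": 0, "dz": -0.1, "wx": 0, "wy": 0, "wz": 0},
    {"dx": -0.02, "dy": 0, "dz": -0.2, "wx": 0, "wy": 0, "wz": 0},
    {"dx": -0.02, "dy": 0, "dz": -0.3, "wx": 0, "wy": 0, "wz": 0},
    {"dx": -0.02, "dy": 0, "dz": -0.4, "wx": 0, "wy": 0, "wz": 0},
    {"dx": -0.02, "dy": 0, "dz": -0.45, "wx": 0, "wy": 0, "wz": 0},
  ],
)

```text
time_s: 46.77
eef_pos: [0.5969, 0.2668, 0.0713]
eef_rot: [0.046, 0.941, 0.141, -0.303]
wrist_force: [-0.3, 0.6, -1.9]
opening: 0.771
grasp_force: 11.7
```

>>> servo_tool(
  steps=[
    {"dx": 0, "dy": 0, "dz": -0.03, "wx": 0, "wy": 0, "wz": 0},
    {"dx": 0, "dy": 0, "dz": -0.06, "wx": 0, "wy": 0, "wz": 0},
    {"dx": 0, "dy": 0, "dz": -0.09, "wx": 0, "wy": 0, "wz": 0},
    {"dx": 0, "dy": 0, "dz": -0.11, "wx": 0, "wy": 0, "wz": 0},
    {"dx": 0, "dy": 0, "dz": -0.12, "wx": 0, "wy": 0, "wz": 0},
  ],
)

```text
time_s: 47.18
eef_pos: [0.5981, 0.267, 0.0613]
eef_rot: [0.045, 0.942, 0.141, -0.302]
wrist_force: [0.3, 0.1, -1.2]
opening: 0.768
grasp_force: 11.7
```

```bash
python3 - <<'E'
from h import *
from scipy.spatial.transform import Rotation as R
o=ctrl.get_obs();q=o["eef_rot"];m=R.from_quat([q[1],q[2],q[3],q[0]]).as_matrix()
print(o["eef_pos"],o["wrist_force"],o["grasp_force"])
ct,cs=cam("top"),cam("scene")
# predicted phone pose and pixel check of screen / outline
T=o["eef_pos"]; x,y,z=m.T; C=T-.0095*z+.0035*x
print("C",C)
O=np.array([.619,.2727,0]);xs=np.array([-.956,-.292,0]);L=O-.054*xs+[0,0,.006]; print("in lip frame",(C-L)@xs,(C-L)@[.292,-.956,0],(C-L)[2])
P=[C+.074*a*x+.033*b*y-.0045*z for a,b in((1,1),(1,-1),(-1,-1),(-1,1))]
for n,c in(("t",ct),("s",cs)):
    hsv=cv2.cvtColor(c["frame"],cv2.COLOR_RGB2HSV); mk=cv2.inRange(hsv,np.array(BL[0]),np.array(BL[1]))
    u=proj(c,P).astype(np.float32); print(n,u.round(0).tolist())
    r=cv2.boundingRect(u); reg=np.zeros_like(mk); reg[r[1]-10:r[1]+r[3]+10,r[0]-10:r[0]+r[2]+10]=255
    pts=cv2.findNonZero(mk&reg); print(cv2.boxPoints(cv2.minAreaRect(pts)).round(0).tolist())
E
```

```text
[0.59806212 0.26700679 0.06127545] [ 0.34252618  0.14779069 -1.17257891] 11.670502424240112
C [0.60606774 0.26945774 0.0669678 ]
in lip frame 0.06726678256040147 -0.0006766231535835915 0.06096779756671212
t [[191.0, 179.0], [162.0, 188.0], [162.0, 233.0], [195.0, 222.0]]
[[165.0, 187.0], [190.0, 187.0], [190.0, 230.0], [165.0, 230.0]]
s [[473.0, 309.0], [497.0, 300.0], [479.0, 238.0], [454.0, 247.0]]
[[457.0, 249.0], [476.0, 242.0], [493.0, 294.0], [474.0, 300.0]]
```

>>> servo_tool(
  steps=[
    {"dx": 0, "dy": 0, "dz": -0.02, "wx": 0, "wy": 0, "wz": 0},
    {"dx": 0, "dy": 0, "dz": -0.04, "wx": 0, "wy": 0, "wz": 0},
    {"dx": 0, "dy": 0, "dz": -0.06, "wx": 0, "wy": 0, "wz": 0},
    {"dx": 0, "dy": 0, "dz": -0.07, "wx": 0, "wy": 0, "wz": 0},
    {"dx": 0, "dy": 0, "dz": -0.07, "wx": 0, "wy": 0, "wz": 0},
  ],
)

```text
time_s: 47.7
eef_pos: [0.5977, 0.267, 0.0538]
eef_rot: [0.046, 0.942, 0.141, -0.303]
wrist_force: [0.3, 1.0, -1.4]
opening: 0.767
grasp_force: 11.7
```

>>> servo_tool(
  steps=[
    {"dx": 0, "dy": 0, "dz": -0.01, "wx": 0, "wy": 0, "wz": 0},
    {"dx": 0, "dy": 0, "dz": -0.02, "wx": 0, "wy": 0, "wz": 0},
    {"dx": 0, "dy": 0, "dz": -0.025, "wx": 0, "wy": 0, "wz": 0},
    {"dx": 0, "dy": 0, "dz": -0.025, "wx": 0, "wy": 0, "wz": 0},
    {"dx": 0, "dy": 0, "dz": -0.025, "wx": 0, "wy": 0, "wz": 0},
  ],
)

```text
time_s: 48.12
eef_pos: [0.5979, 0.267, 0.0518]
eef_rot: [0.046, 0.942, 0.141, -0.302]
wrist_force: [0.4, -0.3, -1.5]
opening: 0.769
grasp_force: 11.7
```

>>> servo_tool(
  steps=[
    {"dx": 0, "dy": 0, "dz": -0.01, "wx": 0, "wy": 0, "wz": 0},
    {"dx": 0, "dy": 0, "dz": -0.015, "wx": 0, "wy": 0, "wz": 0},
    {"dx": 0, "dy": 0, "dz": -0.015, "wx": 0, "wy": 0, "wz": 0},
    {"dx": 0, "dy": 0, "dz": -0.015, "wx": 0, "wy": 0, "wz": 0},
    {"dx": 0, "dy": 0, "dz": -0.015, "wx": 0, "wy": 0, "wz": 0},
  ],
)

```text
time_s: 48.53
eef_pos: [0.598, 0.267, 0.0504]
eef_rot: [0.045, 0.942, 0.141, -0.302]
wrist_force: [-0.6, 0.2, -0.1]
opening: 0.767
grasp_force: 11.8
```

>>> servo_tool(
  steps=[
    {"dx": 0, "dy": 0, "dz": -0.01, "wx": 0, "wy": 0, "wz": 0},
    {"dx": 0, "dy": 0, "dz": -0.015, "wx": 0, "wy": 0, "wz": 0},
    {"dx": 0, "dy": 0, "dz": -0.015, "wx": 0, "wy": 0, "wz": 0},
    {"dx": 0, "dy": 0, "dz": -0.015, "wx": 0, "wy": 0, "wz": 0},
    {"dx": 0, "dy": 0, "dz": -0.015, "wx": 0, "wy": 0, "wz": 0},
  ],
)

```text
time_s: 48.95
eef_pos: [0.5983, 0.2671, 0.0498]
eef_rot: [0.045, 0.942, 0.141, -0.302]
wrist_force: [1.8, 0.5, 6.1]
opening: 0.767
grasp_force: 12.3
```

>>> servo_tool(
  steps=[
    {"dx": 0, "dy": 0, "dz": 0, "wx": 0, "wy": 0, "wz": 0},
    {"dx": 0, "dy": 0, "dz": 0, "wx": 0, "wy": 0, "wz": 0},
    {"dx": 0, "dy": 0, "dz": 0, "wx": 0, "wy": 0, "wz": 0},
    {"dx": 0, "dy": 0, "dz": 0, "wx": 0, "wy": 0, "wz": 0},
    {"dx": 0, "dy": 0, "dz": 0, "wx": 0, "wy": 0, "wz": 0},
  ],
  jaw=0.79,
)

```text
time_s: 49.37
eef_pos: [0.5977, 0.2669, 0.0484]
eef_rot: [0.046, 0.942, 0.141, -0.302]
wrist_force: [0.7, -0.0, 0.4]
opening: 0.789
grasp_force: 0.0
```

>>> servo_tool(
  steps=[
    {"dx": 0, "dy": 0, "dz": 0, "wx": 0, "wy": 0, "wz": 0},
    {"dx": 0, "dy": 0, "dz": 0, "wx": 0, "wy": 0, "wz": 0},
    {"dx": 0, "dy": 0, "dz": 0, "wx": 0, "wy": 0, "wz": 0},
    {"dx": 0, "dy": 0, "dz": 0, "wx": 0, "wy": 0, "wz": 0},
    {"dx": 0, "dy": 0, "dz": 0, "wx": 0, "wy": 0, "wz": 0},
  ],
  jaw=0.92,
)

```text
time_s: 49.78
eef_pos: [0.5979, 0.267, 0.0488]
eef_rot: [0.046, 0.942, 0.141, -0.302]
wrist_force: [0.1, 0.3, 0.5]
opening: 0.922
grasp_force: 0.0
```

>>> servo_tool(
  steps=[
    {"dx": 0.04, "dy": 0.01, "dz": 0.06, "wx": 0, "wy": 0, "wz": 0},
    {"dx": 0.1, "dy": 0.03, "dz": 0.15, "wx": 0, "wy": 0, "wz": 0},
    {"dx": 0.2, "dy": 0.06, "dz": 0.29, "wx": 0, "wy": 0, "wz": 0},
    {"dx": 0.3, "dy": 0.09, "dz": 0.44, "wx": 0, "wy": 0, "wz": 0},
    {"dx": 0.4, "dy": 0.12, "dz": 0.58, "wx": 0, "wy": 0, "wz": 0},
  ],
)

```text
time_s: 50.2
eef_pos: [0.6386, 0.2792, 0.1082]
eef_rot: [0.045, 0.942, 0.141, -0.302]
wrist_force: [0.8, -0.1, -1.1]
opening: 0.919
grasp_force: 0.0
```

>>> servo_tool(
  steps=[
    {"dx": 0, "dy": 0, "dz": 0.2, "wx": 0, "wy": 0, "wz": 0},
    {"dx": 0, "dy": 0, "dz": 0.4, "wx": 0, "wy": 0, "wz": 0},
    {"dx": 0, "dy": 0, "dz": 0.6, "wx": 0, "wy": 0, "wz": 0},
    {"dx": 0, "dy": 0, "dz": 0.8, "wx": 0, "wy": 0, "wz": 0},
    {"dx": 0, "dy": 0, "dz": 1, "wx": 0, "wy": 0, "wz": 0},
  ],
)

```text
time_s: 50.62
eef_pos: [0.6381, 0.279, 0.2083]
eef_rot: [0.045, 0.942, 0.141, -0.302]
wrist_force: [0.2, 0.3, 0.8]
opening: 0.922
grasp_force: 0.0
```

>>> servo_tool(
  steps=[
    {"dx": -0.2, "dy": 0.15, "dz": 0.1, "wx": 0.006, "wy": -0.02, "wz": 0},
    {"dx": -0.4, "dy": 0.3, "dz": 0.2, "wx": 0.012, "wy": -0.04, "wz": 0},
    {"dx": -0.6, "dy": 0.45, "dz": 0.3, "wx": 0.018, "wy": -0.06, "wz": 0},
    {"dx": -0.8, "dy": 0.6, "dz": 0.4, "wx": 0.024, "wy": -0.08, "wz": 0},
    {"dx": -1, "dy": 0.75, "dz": 0.4, "wx": 0.029, "wy": -0.094, "wz": 0},
  ],
)

```text
time_s: 51.03
eef_pos: [0.538, 0.3552, 0.2508]
eef_rot: [0.022, 0.978, 0.146, -0.15]
wrist_force: [-0.6, 0.6, 0.8]
opening: 0.92
grasp_force: 0.0
```

>>> servo_tool(
  steps=[
    {"dx": -0.2, "dy": 0.15, "dz": 0, "wx": 0, "wy": 0, "wz": 0},
    {"dx": -0.4, "dy": 0.3, "dz": 0, "wx": 0, "wy": 0, "wz": 0},
    {"dx": -0.6, "dy": 0.45, "dz": 0, "wx": 0, "wy": 0, "wz": 0},
    {"dx": -0.8, "dy": 0.6, "dz": 0, "wx": 0, "wy": 0, "wz": 0},
    {"dx": -1, "dy": 0.75, "dz": 0, "wx": 0, "wy": 0, "wz": 0},
  ],
)

```text
time_s: 51.45
eef_pos: [0.4371, 0.4297, 0.2477]
eef_rot: [0.023, 0.977, 0.146, -0.153]
wrist_force: [0.1, 0.0, -0.3]
opening: 0.919
grasp_force: 0.0
```

```bash
python3 - <<'E'
from h import *
o=ctrl.get_obs();print(o["time_s"],o["eef_pos"])
ct,cs=cam("top"),cam("scene")
save("fin",np.hstack([ct["frame"][130:290,120:330],cs["frame"][200:360,320:530]]),1.9)
for n,c in(("t",ct),("s",cs)):
    for b in blobs(c,*BL,.052,(.5,.68,.2,.36),100): print(n,"screen",np.round(b["uv"],1),np.round(b["P"]*1000,1)); 
    hsv=cv2.cvtColor(c["frame"],cv2.COLOR_RGB2HSV)
b1=blobs(ct,*BL,.052,(.5,.68,.2,.36),100);b2=blobs(cs,*BL,.052,(.5,.68,.2,.36),100)
if b1 and b2: print(tri(ct,b1[0]["uv"],cs,b2[0]["uv"]))
E
```

```text
51.45 [0.43711905 0.42971897 0.24774995]
t screen [179.8 209. ] [603.6 270.9  52. ]
s screen [483.2 280.5] [617.  288.9  52. ]
(array([0.6087218 , 0.2856738 , 0.03443011]), np.float64(0.017035802907824343))
```

View pics/fin.png

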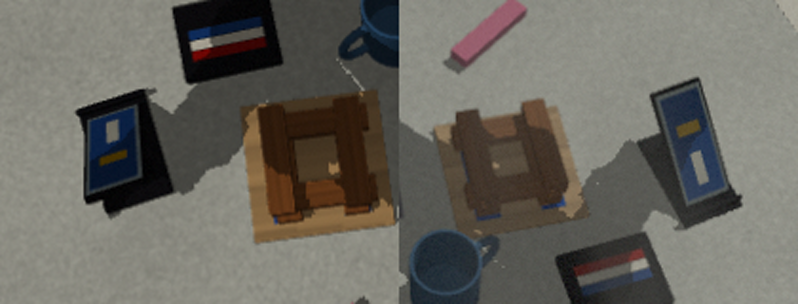

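```bash
python3 - <<'E'
from h import *
ct,cs=cam("top"),cam("scene")
O=np.array([.619,.2727,0]);xs=np.array([-.956,-.292,0]);ys=np.array([.292,-.956,0]);L=O-.054*xs+[0,0,.006];zz=np.array([0,0,1.])
for dx,dz,t in((.063,.046,.62),(.067,.047,.65)):
    u=np.cos(t)*xs+np.sin(t)*zz;n=np.cos(t)*zz-np.sin(t)*xs;C=L+dx*xs+dz*zz
    P=[C+a*.074*u+b*.033*ys+.0045*n for a,b in((1,1),(1,-1),(-1,-1),(-1,1))]
    print(dx,proj(cs,P).round(1).tolist(),proj(ct,P).round(1).tolist())
print("observed s UL(452.6,248.9) UR(477.9,241.6) LR(496.8,306.8) LL(473.2,316.8)")
o=ctrl.get_obs();print(o["time_s"],o["eef_pos"])
E
```

```text
0.063 [[453.4, 252.6], [478.7, 243.4], [496.8, 304.2], [472.0, 314.1]] [[196.6, 221.8], [164.2, 232.4], [164.0, 188.4], [192.9, 179.1]]
0.067 [[453.1, 251.1], [478.3, 241.9], [495.6, 302.6], [470.9, 312.4]] [[196.6, 222.8], [164.1, 233.4], [164.8, 190.7], [193.6, 181.4]]
observed s UL(452.6,248.9) UR(477.9,241.6) LR(496.8,306.8) LL(473.2,316.8)
51.65 [0.43779973 0.42941495 0.24755057]
```

```bash
python3 -c "
from h import *
print(workorder.hand_in())"
```

```text
the job is handed in; nothing more can be done
None
```

I handed the job in at about 52 s: all six slats stand in a three-layer crosswise tower, and the phone leans screen up on the stand behind the lip. The last images match both to within a few millimetres; `hand_in()` gave no verdict.

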